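Gauge the corners and notches of two window boards with radius leaves

TASK

Each of the two oak window boards against the upstand has one rounded corner and one notch, but only one of the two corners and one of the two notches is cut to the 30 mm radius of the flat leaves, perhaps not on the same board. Touch the hollow leaf to the corners and the round leaf to the notches to find the curve on which each does not rock, press each leaf gently home there for about half a second, and leave it lying flat on the worktop, home against the wood, to mark the cut. Bring the leaves up to the wood slowly, never knock or press hard on it, and leave the mug, the milk bottle and the tape measure alone.

Things in the scene. Friction and masses are not known exactly. Their poses are not given: they have to be found in the camera images.
- upstand: oak strip 20 (x) by 620 (y) by 35 mm high along the back of the work. Origin: centre of its underside; x away from the robot, y left along it. Two oak boards, 140 (x) by 180 (y) by 27 mm high, lie fixed against its front, sides parallel to its axes, centred at x = -80, y = +165 (left) and -165 mm (right). Each has a rounded front left corner and a 55 by 55 mm notch at its front right.
- hollow_leaf: loose black resin plate 8 mm thick, 50 g: two right-angled arms, between them a hollow 30 mm quarter circle that runs out into 14 mm flats; behind, along the bisector, a tongue 30 mm wide (the grip), hole mark at its end. Origin: underside, mid-tongue, 30 mm before the free end; x, y parallel to the flats, z up; the hollow looks along (1,-1,0). Home: its axes parallel to the upstand's.
- hollow_home (a point): point of the hollow leaf, on its underside, where the lines of its two flats cross (the sharp corner of a piece that it fits): 48 mm from the leaf's origin along the leaf's (1,-1,0). The leaf is home when this point lies on point left_corner or right_corner.
- round_leaf: loose black resin plate 8 mm thick, 48 g: a 46 mm square whose foremost corner is rounded to 30 mm radius, 16 mm flats beyond the curve; behind, along the diagonal, a tongue 30 mm wide (the grip), hole mark at its end. Origin: underside, mid-tongue, 30 mm before the free end; x, y parallel to the flats, z up; the round corner points along (1,1,0). Home: its axes parallel to the upstand's.
- round_home (a point): point of the round leaf, on its underside, where the lines of its two flats cross, ahead of the rounded corner: 80 mm from the leaf's origin along the leaf's (1,1,0). The leaf is home when this point lies on point left_notch or right_notch.
- left_corner (a point): point on the worktop where the left board's front and left faces would cross if its outer corner were not rounded; axes as the upstand's; the hollow leaf comes to it along (1,-1,0). One of the two corners has 30 mm radius, the other 18 mm: there the leaf touches at one point, rocks, and stops 5 mm short along the bisector. Which is which is not told: feel or look.
- right_corner (a point): the same point of the right board, where its front and left faces would cross if its outer corner were not rounded; axes as the upstand's; the hollow leaf comes to it along (1,-1,0). (In the rules corner_a and corner_b are the wood at the two rounded corners, notch_a and notch_b at the two notches; the names do not tell which lies left.)
- left_notch (a point): point on the worktop where the two inner faces of the left board's notch (open to the front and the right) would cross if the inside corner were not rounded; axes as the upstand's; the round leaf comes to it along (1,1,0). One of the two notches has 30 mm radius, the other 44 mm: there the leaf touches at one point, rocks, and stops 6 mm short. Which is which is not told.
- right_notch (a point): the same point of the right board's notch, where its two inner faces would cross if the inside corner were not rounded; axes as the upstand's; the round leaf comes to it along (1,1,0)
- mug: blue mug, 82 mm wide, 95 mm high, to be left alone; origin: centre of its underside
- milk_bottle: white milk bottle, 76 mm wide, 200 mm high, to be left alone; origin: centre of its underside
- tape_measure: yellow tape measure standing on edge, 66 by 36 mm, 62 mm high, to be left alone; origin: centre of its underside

How it is judged:
By the outcome, as a careful person would: the job done as asked, in the order asked, and still so for the second after the job is handed in, with the robot touching nothing.
It also fails if it takes over 72 s, if anything falls off the work surface, if the arm or the gripper's body presses on something with over 40 N, if the wrist force passes 120 N, or if a joint passes its speed limit or range.

ROBOT

A 6-joint arm with a two-finger parallel gripper is mounted at the origin on the work surface. World frame = base frame: x ahead of the robot, y to its left, z up, the work surface at z = 0. Lengths are in m, angles in rad, forces in N, time in s.
With the tool pointing down it reaches from about 0.35 to 0.775 m from the base axis. Payload 5.5 kg.
Tool frame: the origin (TCP) lies between the finger pads; the fingertips stand 11 mm ahead of it and the grasp point (between the pads) lies 8 mm behind it (tips_ahead is the distance from the TCP to the fingertips, in m); z points along the fingers, y is the line along which they close (so a half turn about z gives the same grasp; the last joint's range is limited). The gripper opens to 85 mm and grips with 20 to 120 N. Pads are 22 mm wide; open, the fingers measure 114 mm over their backs; the gripper's body (76 mm by 85 mm) begins 54 mm behind the grasp point. The pads swing forward as they close: fully open they stand 13 mm farther back than shut.
Start: joints at [-1.35, 0.313, 0.046, 1.304, 0, 1.431], TCP at [0.203, -0.538, 0.242] pointing down, gripper open.
Joint ranges: [-2.76, 2.76], [-0.86, 1.69], [-1.03, 1.26], [-2.2, 2.34], [-1.47, 1.5], [-3.14, 3.14]. Speed limits (rad/s): [2.57, 2.57, 3.14, 3.14, 3.14, 3.14].

INTERFACE

Orientations are given as a unit quaternion [w, x, y, z].
In Python, from workcell import * gives the robot as it stands. The module is installed in compiled form; this text tells all that it offers.
- The arm moves only by the tool jog_arm, never from a script. Its argument "moves" is a list of rows, each an object with "fingers": the closure, from 0 (fully open) to 1 (shut); "slide": the shift along the tool's x, y, z in mm, a list of three; "angular": the turn, a rotation vector about the tool's x, y, z in degrees, a list of three. A call has 1 to 10 rows; each row is the pose to reach, as a shift and turn from the pose commanded when the call began, along the tool's axes at that moment; what a row does not reach only later rows make up. A row lasts 1/12 s, in which the tool goes at most 41.7 mm and 7.16 degrees, less where a joint would pass 70% of its speed; a pose out of reach is approached as far as the arm can. A call with a gripper value outside its range is refused whole. The fingers move at their own pace and stop on an object; "squeeze" is the grip in N (left out, the last holds). Time passes only in rows, so rows that repeat a pose let the fingers close. It gives the time, the measured TCP pose, the force, the opening and the grip force at its end, in the units of the state.
- get_state(): the state, without advancing time (a new reading comes with each control period).
- read_camera(name): name is "side" or "top" or "wrist"; returns a dict with "color" (384x512x3 uint8, red, green, blue), "fovy" (degrees; the focal length in pixels is half the picture's height over the tangent of half this angle, whatever the lens; pixels are square), "cx", "cy" (the principal point, pixels), "world_from_camera" (4x4, takes a point from camera to world coordinates); the wrist camera has in their place "tool_from_camera" (4x4, takes a point from camera to tool coordinates, whose origin is the TCP and whose axes are the flange's). Camera axes: x right, y down, z forward; pixel columns grow to the right and rows downward; lengths in m; the calibration is good to about 2 mm. The wrist camera is an equidistant fisheye: a pixel r from the principal point sees the ray r / f radians off the axis. A picture is of the moment at which its call begins: read the wrist's pose just before it. There is no depth.
- hand_in(): hands the job in; it is judged then, once.
Trained networks look in a picture, given as the dict that the camera call returned (one of the last four; its "shot" number tells which), for a name from the list of things; names that differ only in an ending like _2 or _b are one class to them, and where a whole thing is asked for, a point or a joint stands for the part that bears it (a point fixed in the world has none). Each returns a list of dicts, best first, with "p" (0 to 1); they miss things now and then, are a little off and sometimes report something else, mostly with a low value. They report only what shows in the picture. A call takes as long as a camera call.
- look_for(target, picture): "point" ([column, row] in pixels, amid what is visible of it).
- tip_of(target, picture): "point" ([column, row] in pixels: a listed point, or the origin of a listed thing).
The state is a dict: "clock": time; "joint_pos": joint angles; "qvel": joint speeds; "tau": joint torques, N m; "tcp_pos": TCP position; "orientation": TCP orientation; "wrist_force": force on the tool from outside, world axes, zero at the start; "ft_torque": the same for the moment, N m; "finger_gap": finger opening in m; "grip_force": force on a finger pad.
Only numpy, scipy, OpenCV 4.12 (cv2) and the standard library are available. Lean on these libraries where they do the work, as an engineer would, in place of code of your own. Each camera call takes 0.05 s, during which the arm holds its last target. There are 200 camera calls.

## Working session

There is one attempt and no reset: what is moved stays moved. The work goes in short steps, Python scripts to look and compute and a tool call to move; the robot and the scene stay as the last step left them, time stands still between calls to the robot, and variables do not carry over. Pictures are saved under pics/ and viewed, at most 10 in all, crops included, and the job is handed in when it is done.

Besides the shell and the picture viewer there is one more tool, called by a JSON object that holds its "fn" and its "kwargs", one argument or row to a line. jog_arm: Moves the arm, as the interface text tells. Its arguments: {"type":"object","properties":{"moves":{"type":"array","items":{"type":"object","properties":{"fingers":{"type":"number"},"slide":{"type":"array","items":{"type":"number"}},"angular":{"type":"array","items":{"type":"number"}}}}},"squeeze":{"type":"number"}},"required":["moves"]}

```bash
mkdir -p pics; cat > h.py <<'E'
from workcell import *
import numpy as np, cv2
from scipy.spatial.transform import Rotation as R
def ray(pic,px,state=None):
    H=pic["color"].shape[0]; f=H/2/np.tan(np.radians(pic["fovy"])/2)
    d=np.array([px[0]-pic["cx"],px[1]-pic["cy"]])
    if "world_from_camera" in pic:
        T=np.array(pic["world_from_camera"]); v=np.array([d[0]/f,d[1]/f,1.])
    else:
        r=np.hypot(*d); a=r/f; v=np.array([*(d/max(r,1e-9)*np.sin(a)),np.cos(a)])
        T0=np.eye(4); q=state["orientation"]; T0[:3,:3]=R.from_quat([q[1],q[2],q[3],q[0]]).as_matrix(); T0[:3,3]=state["tcp_pos"]
        T=T0@np.array(pic["tool_from_camera"])
    return T[:3,3],T[:3,:3]@v
def at(pic,px,z,state=None):
    o,v=ray(pic,px,state); return (o+v*(z-o[2])/v[2])
def save(pic,name): cv2.imwrite("pics/"+name+".png",pic["color"][:,:,::-1])
def proj(pic,P,state=None):
    H=pic["color"].shape[0]; f=H/2/np.tan(np.radians(pic["fovy"])/2)
    if "world_from_camera" in pic: T=np.array(pic["world_from_camera"])
    else:
        T0=np.eye(4); q=state["orientation"]; T0[:3,:3]=R.from_quat([q[1],q[2],q[3],q[0]]).as_matrix(); T0[:3,3]=state["tcp_pos"]; T=T0@np.array(pic["tool_from_camera"])
    c=np.linalg.inv(T)@np.append(P,1); 
    if "world_from_camera" in pic: return c[:2]/c[2]*f+[pic["cx"],pic["cy"]]
    r=np.hypot(c[0],c[1]); return c[:2]/r*np.arctan2(r,c[2])*f+[pic["cx"],pic["cy"]]
E
python3 - <<'E'
from h import *
np.set_printoptions(precision=4,suppress=True)
s=get_state(); print(s)
t=read_camera("top"); save(t,"top")
for n in ["upstand","hollow_leaf","hollow_home","round_leaf","round_home","left_corner","right_corner","left_notch","right_notch","mug","milk_bottle","tape_measure"]:
    r=tip_of(n,t)[:2]
    for k in r: print(n,k["p"],np.round(k["point"],1),at(t,k["point"],0))
sd=read_camera("side"); save(sd,"side")
a=np.hstack([t["color"],sd["color"]])
cv2.imwrite("pics/both.png",cv2.resize(t["color"],(800,600),interpolation=cv2.INTER_CUBIC)[:,:,::-1])
print(t["fovy"],t["world_from_camera"])
w=read_camera("wrist");print(w["tool_from_camera"],w["fovy"],w["cx"],w["cy"])
E
```

```text
{'clock': 0.0, 'joint_pos': array([-1.3496,  0.314 ,  0.045 ,  1.3036, -0.    ,  1.4312]), 'qvel': array([ 0.0005,  0.0004,  0.0004,  0.0005,  0.001 , -0.0009]), 'tau': array([ -0.    , -48.0635,  29.8529,   0.0195,  -0.0002,  -0.    ]), 'tcp_pos': array([ 0.2029, -0.5375,  0.2414]), 'orientation': array([-0.0009,  0.9838,  0.1794, -0.    ]), 'wrist_force': array([ 0.2481, -0.2398, -0.415 ]), 'ft_torque': array([ 0.0029, -0.0278,  0.0282]), 'grip_force': 0.0, 'finger_gap': 0.08543374623994904}
upstand 0.59 [271.6 130.7] [ 0.7723 -0.0226  0.    ]
hollow_leaf 0.55 [327.  231.7] [ 0.4672 -0.1915  0.    ]
hollow_home 0.64 [322.3 243.9] [ 0.4308 -0.1774  0.    ]
round_leaf 0.66 [191.6 225.5] [0.4795 0.2134 0.    ]
round_leaf 0.3 [273.2 126.9] [ 0.7843 -0.0274  0.    ]
round_home 0.97 [200.4 247.3] [0.4153 0.1852 0.    ]
round_home 0.52 [323.1 242.5] [ 0.435  -0.1798  0.    ]
left_corner 0.58 [ 89.5 185. ] [0.5967 0.5259 0.    ]
mug 0.71 [427.6 197.9] [ 0.573  -0.4946  0.    ]
milk_bottle 0.72 [ 90.5 185.1] [0.5964 0.5228 0.    ]
tape_measure 0.7 [272.7 126.4] [ 0.7859 -0.0258  0.    ]
tape_measure 0.57 [124.5 225.4] [0.4767 0.4142 0.    ]
49.61040846193467 [[ 0.0151 -0.9944  0.1049  0.4658]
 [-0.9999 -0.015   0.0024  0.017 ]
 [-0.0008 -0.1049 -0.9945  1.2477]
 [ 0.      0.      0.      1.    ]]
[[-0.0004 -0.9619 -0.2733  0.0685]
 [ 1.     -0.0007  0.0011 -0.0002]
 [-0.0013 -0.2733  0.9619 -0.13  ]
 [ 0.      0.      0.      1.    ]] 65.70646984690485 258.65118302042987 190.74741110040685
```

View pics/both.png

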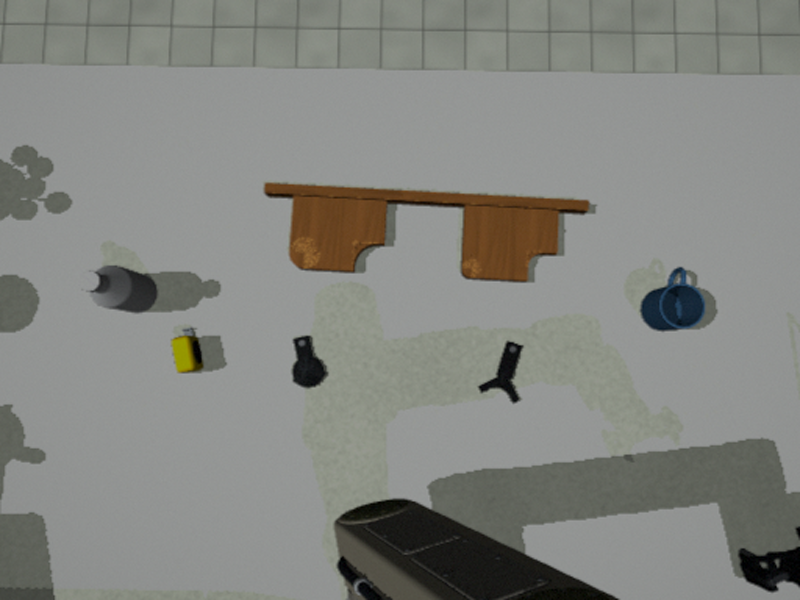

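The top view shows the upstand at (265,190)–(590,206), the left board's corner at (292,265) and its notch at (365,255). The right board's corner is at (463,275) and its notch at (535,260). The round leaf is at (305,365) and the hollow leaf at (503,375). The left corner and the right notch look like the 30 mm cuts. I'll check this from above with the wrist camera.

{"fn": "jog_arm", "kwargs": {
  "moves": [
    {"slide": [527,-379,-90],"angular": [0,0,-138],"fingers": 0},
    {"slide": [527,-379,-90],"angular": [0,0,-138],"fingers": 0},
    {"slide": [527,-379,-90],"angular": [0,0,-138],"fingers": 0},
    {"slide": [527,-379,-90],"angular": [0,0,-138],"fingers": 0},
    {"slide": [527,-379,-90],"angular": [0,0,-138],"fingers": 0},
    {"slide": [527,-379,-90],"angular": [0,0,-138],"fingers": 0},
    {"slide": [527,-379,-90],"angular": [0,0,-138],"fingers": 0},
    {"slide": [527,-379,-90],"angular": [0,0,-138],"fingers": 0},
    {"slide": [527,-379,-90],"angular": [0,0,-138],"fingers": 0},
    {"slide": [527,-379,-90],"angular": [0,0,-138],"fingers": 0}
  ]
}}

```text
clock: 1.58
tcp_pos: [0.4321, -0.1924, 0.3001]
orientation: [0.001, 0.691, 0.723, 0.0]
wrist_force: [0.4, -0.6, -0.1]
finger_gap: 0.0857
grip_force: 0.0
```

```bash
cat >> h.py <<'E'
def head(s):
    q=s["orientation"]; m=R.from_quat([q[1],q[2],q[3],q[0]]).as_matrix(); return np.degrees(np.arctan2(m[1,0],m[0,0])),m
def go(p,h):
    "slide (mm) and rotvec (deg) from the present pose to TCP p, heading h, pointing down"
    s=get_state(); h0,m=head(s); a=np.radians(h)
    t=np.array([[np.cos(a),np.sin(a),0],[np.sin(a),-np.cos(a),0],[0,0,-1]])
    rv=np.degrees(R.from_matrix(m.T@t).as_rotvec())
    print("t",s["clock"],"tcp",s["tcp_pos"].round(4),"h",h0.round(1),"F",s["wrist_force"].round(1),"gap",s["finger_gap"],"j",np.degrees(s["joint_pos"]).round())
    print("slide",(m.T@(np.array(p)-s["tcp_pos"])*1000).round(1),"ang",rv.round(2))
E
python3 -c "
from h import *
go([.56,0,.33],159)"
```

```text
t 1.5833 tcp [ 0.4321 -0.1924  0.3001] h 92.6 F [ 0.4 -0.6 -0.1] gap 0.08574811603451454 j [-34.   6.  -5.  80.  -0.  54.]
slide [186.3 136.6 -29.9] ang [ 2.000e-02  6.000e-02 -6.637e+01]
```

{"fn": "jog_arm", "kwargs": {
  "moves": [
    {"slide": [186,137,-30],"angular": [0,0,-66]},
    {"slide": [186,137,-30],"angular": [0,0,-66]},
    {"slide": [186,137,-30],"angular": [0,0,-66]},
    {"slide": [186,137,-30],"angular": [0,0,-66]},
    {"slide": [186,137,-30],"angular": [0,0,-66]},
    {"slide": [186,137,-30],"angular": [0,0,-66]},
    {"slide": [186,137,-30],"angular": [0,0,-66]},
    {"slide": [186,137,-30],"angular": [0,0,-66]},
    {"slide": [186,137,-30],"angular": [0,0,-66]},
    {"slide": [186,137,-30],"angular": [0,0,-66]}
  ]
}}

```text
schema error: expected keys fingers, slide, angular
```

```bash
python3 - <<'E'
from h import *
np.set_printoptions(precision=4,suppress=True)
s=get_state(); w=read_camera("wrist"); print(s["tcp_pos"],head(s)[0],s["qvel"].round(3))
cv2.imwrite("pics/w1raw.png",w["color"][:,:,::-1])
for n in ["upstand","hollow_leaf","hollow_home","round_leaf","round_home","left_corner","right_corner","left_notch","right_notch"]:
    for k in tip_of(n,w)[:2]: print(n,k["p"],np.round(k["point"],1),at(w,k["point"],0,s))
# rectify at z=0.027: x 0.35..0.80 up, y .36..-.36, 1 px=1mm
xs=np.arange(.81,.36,-.001); ys=np.arange(.37,-.37,-.001)
def rect(pic,z,xs,ys):
    m=np.zeros((len(xs),len(ys),2),np.float32)
    for i,x in enumerate(xs):
        for j,y in enumerate(ys): m[i,j]=proj(pic,[x,y,z],s)
    return cv2.remap(pic["color"],m,None,cv2.INTER_CUBIC)
im=rect(w,.027,xs,ys); cv2.imwrite("pics/w1.png",im[:,:,::-1])
E
```

```text
[ 0.4321 -0.1924  0.3001] 92.63476124980326 [ 1.067  0.125  0.306  0.17  -0.002 -0.427]
upstand 0.68 [464.6  73.2] [ 0.7724 -0.0241  0.    ]
hollow_leaf 0.68 [287.6 154.6] [ 0.4741 -0.1892  0.    ]
hollow_home 0.56 [257.8 140. ] [ 0.4295 -0.1699  0.    ]
left_notch 0.2 [260.3 140.9] [ 0.4332 -0.171   0.    ]
```

View pics/w1.png

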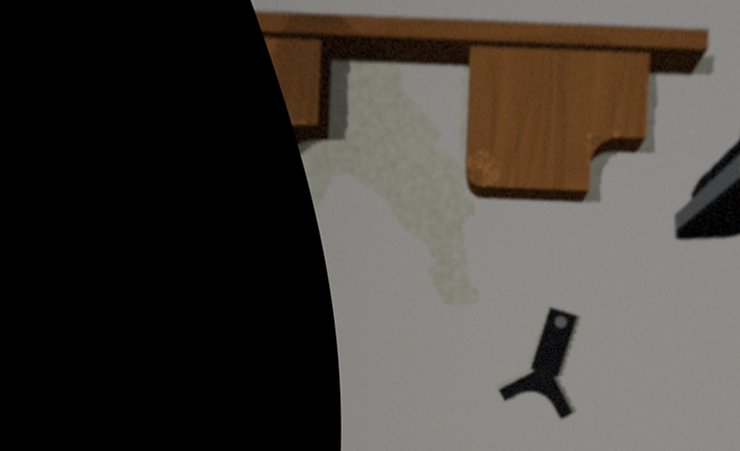

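The rectified wrist view shows the right board's corner at (472,188) with a small radius, about 18 mm. Its notch at (605,145) looks about 30 mm, and the hollow leaf lies at (545,365). So the hollow leaf goes to the left corner and the round leaf to the right notch. Next I'll go above the hollow leaf.

```bash
python3 -c "
from h import *
go([.474,-.189,.12],157)"
```

```text
t 2.0833 tcp [ 0.4307 -0.1955  0.2993] h 92.1 F [-0.4  0.2 -0.3] gap 0.08517269342750375 j [-34.   6.  -5.  80.  -0.  54.]
slide [  4.9  43.6 179.3] ang [-2.000e-02 -2.000e-02 -6.488e+01]
```

{"fn": "jog_arm", "kwargs": {
  "moves": [
    {"slide": [5,44,179],"angular": [0,0,-65],"fingers": 0},
    {"slide": [5,44,179],"angular": [0,0,-65],"fingers": 0},
    {"slide": [5,44,179],"angular": [0,0,-65],"fingers": 0},
    {"slide": [5,44,179],"angular": [0,0,-65],"fingers": 0},
    {"slide": [5,44,179],"angular": [0,0,-65],"fingers": 0},
    {"slide": [5,44,179],"angular": [0,0,-65],"fingers": 0},
    {"slide": [5,44,179],"angular": [0,0,-65],"fingers": 0},
    {"slide": [5,44,179],"angular": [0,0,-65],"fingers": 0},
    {"slide": [5,44,179],"angular": [0,0,-65],"fingers": 0},
    {"slide": [5,44,179],"angular": [0,0,-65],"fingers": 0}
  ]
}}

```text
clock: 2.92
tcp_pos: [0.4747, -0.1885, 0.1202]
orientation: [-0.0, 0.196, 0.981, 0.0]
wrist_force: [0.0, -1.4, -0.2]
finger_gap: 0.0854
grip_force: 0.0
```

```bash
cat >> h.py <<'E'
def rect(pic,s,z,x0,x1,y0,y1,step):
    xs=np.arange(x1,x0,-step); ys=np.arange(y1,y0,-step); m=np.zeros((len(xs),len(ys),2),np.float32)
    for i,x in enumerate(xs):
        for j,y in enumerate(ys): m[i,j]=proj(pic,[x,y,z],s)
    return cv2.remap(pic["color"],m,None,cv2.INTER_CUBIC)
def shot():
    read_camera("wrist"); s=get_state(); w=read_camera("wrist"); return s,w
E
python3 - <<'E'
from h import *
np.set_printoptions(precision=4,suppress=True)
s,w=shot(); print(s["tcp_pos"],head(s)[0],s["qvel"].round(3))
for n in ["hollow_leaf","hollow_home"]:
    for k in tip_of(n,w)[:2]: print(n,k["p"],np.round(k["point"],1),at(w,k["point"],0,s))
x0,x1,y0,y1=s["tcp_pos"][0]-.1,s["tcp_pos"][0]+.1,s["tcp_pos"][1]-.13,s["tcp_pos"][1]+.13
im=rect(w,s,.008,x0,x1,y0,y1,.0005)
d=(im.max(2)<60).astype(np.uint8); n,l,st,c=cv2.connectedComponentsWithStats(d)
for i in range(1,n):
    if st[i,4]>500:
        print(st[i],x1-c[i][1]*.0005,y1-c[i][0]*.0005)
cv2.circle(im,(int((y1-s["tcp_pos"][1])/.0005),int((x1-s["tcp_pos"][0])/.0005)),4,(255,0,0),-1)
cv2.imwrite("pics/w2.png",im[:,:,::-1]); print(x1,y1)
E
```

```text
[ 0.4747 -0.1885  0.1203] 157.10147332763148 [ 0.006 -0.006  0.     0.001  0.001  0.07 ]
hollow_leaf 0.77 [260.1 185.4] [ 0.4718 -0.1865  0.    ]
hollow_home 0.67 [256.1 132.2] [ 0.4278 -0.1717  0.    ]
[  94    0   77   56 2527] 0.5643689326307461 -0.1261118749847518
[ 445   78   75  115 5375] 0.5020129076723894 -0.30328517697902757
[  143   140   160   229 13085] 0.44650758991994777 -0.1795194410662569
0.5747330006956451 -0.058452990932515964
```

View pics/w2.png

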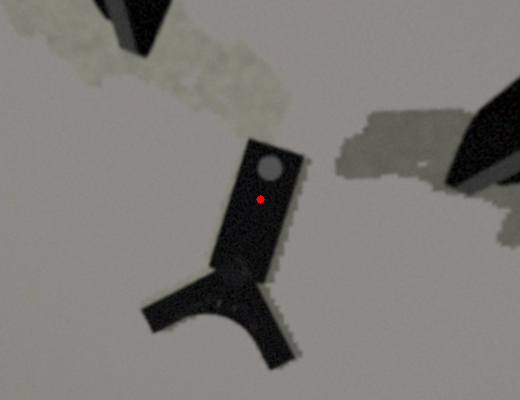

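The leaf's tongue end is at (249,140)–(303,157) and its arm tips at (151,321) and (283,363), which gives a heading of about 162.7°. Its origin is at pixel (258,206), or world (0.4717, -0.1875). I'll descend onto it.

{"fn": "jog_arm", "kwargs": {
  "squeeze": 25,
  "moves": [
    {"slide": [3,0,40],"angular": [0,0,-5.6],"fingers": 0.4},
    {"slide": [3,0,75],"angular": [0,0,-5.6],"fingers": 0.4},
    {"slide": [3,0,95],"angular": [0,0,-5.6],"fingers": 0.4},
    {"slide": [3,0,99],"angular": [0,0,-5.6],"fingers": 0.4},
    {"slide": [3,0,102],"angular": [0,0,-5.6],"fingers": 0.4},
    {"slide": [3,0,104],"angular": [0,0,-5.6],"fingers": 0.4},
    {"slide": [3,0,105],"angular": [0,0,-5.6],"fingers": 0.4},
    {"slide": [3,0,105],"angular": [0,0,-5.6],"fingers": 0.4}
  ]
}}

```text
clock: 3.78
tcp_pos: [0.4735, -0.187, 0.0168]
orientation: [0.001, 0.149, 0.989, -0.001]
wrist_force: [-0.1, 0.0, -0.3]
finger_gap: 0.0511
grip_force: 0.0
```

{"fn": "jog_arm", "kwargs": {
  "squeeze": 25,
  "moves": [
    {"slide": [0,0,0.5],"angular": [0,0,0],"fingers": 0.45},
    {"slide": [0,0,1],"angular": [0,0,0],"fingers": 0.5},
    {"slide": [0,0,1],"angular": [0,0,0],"fingers": 0.6},
    {"slide": [0,0,1],"angular": [0,0,0],"fingers": 0.7},
    {"slide": [0,0,1],"angular": [0,0,0],"fingers": 0.8},
    {"slide": [0,0,1],"angular": [0,0,0],"fingers": 0.8},
    {"slide": [0,0,1],"angular": [0,0,0],"fingers": 0.8}
  ]
}}

```text
clock: 4.37
tcp_pos: [0.4727, -0.1865, 0.0151]
orientation: [0.0, 0.149, 0.989, -0.0]
wrist_force: [-0.8, 0.7, 5.6]
finger_gap: 0.0286
grip_force: 24.7
```

```bash
python3 -c "
from h import *
go([.48,.0,.08],180)"
```

```text
t 4.3667 tcp [ 0.4727 -0.1865  0.0151] h 162.9 F [-0.8  0.7  5.6] gap 0.02862679491991692 j [-31.  21. -27.  41.  -0. -13.]
slide [ 47.8 180.4 -65. ] ang [ -0.02   0.04 -17.1 ]
```

```bash
python3 -c "
from h import *
go([.56,.316,.10],312.7)"
```

```text
t 4.3667 tcp [ 0.4727 -0.1865  0.0151] h 162.9 F [-0.8  0.7  5.6] gap 0.02862679491991692 j [-31.  21. -27.  41.  -0. -13.]
slide [ 64.3 506.  -85.1] ang [-7.000e-02 -0.000e+00 -1.498e+02]
```

{"fn": "jog_arm", "kwargs": {
  "moves": [
    {"slide": [0,0,-10],"angular": [0,0,0],"fingers": 0.8},
    {"slide": [0,0,-30],"angular": [0,0,0],"fingers": 0.8},
    {"slide": [4,30,-60],"angular": [0,0,-7],"fingers": 0.8},
    {"slide": [8,60,-85],"angular": [0,0,-14],"fingers": 0.8},
    {"slide": [12,93,-85],"angular": [0,0,-21],"fingers": 0.8},
    {"slide": [16,126,-85],"angular": [0,0,-28],"fingers": 0.8},
    {"slide": [20,159,-85],"angular": [0,0,-35],"fingers": 0.8},
    {"slide": [24,192,-85],"angular": [0,0,-42],"fingers": 0.8},
    {"slide": [28,225,-85],"angular": [0,0,-49],"fingers": 0.8},
    {"slide": [32,258,-85],"angular": [0,0,-56],"fingers": 0.8}
  ]
}}

```text
clock: 5.2
tcp_pos: [0.5177, 0.0713, 0.1001]
orientation: [0.0, -0.336, 0.942, -0.0]
wrist_force: [1.0, -0.5, -0.0]
finger_gap: 0.0292
grip_force: 25.0
```

```bash
python3 -c "
from h import *
go([.56,.316,.10],312.7)"
```

```text
t 5.2 tcp [0.5177 0.0713 0.1001] h -140.8 F [ 1.  -0.5 -0. ] gap 0.029241825014218764 j [ -1.  17. -19.  54.  -0. -40.]
slide [-187.6  162.8    0. ] ang [-2.000e-02 -1.000e-02 -9.347e+01]
```

{"fn": "jog_arm", "kwargs": {
  "moves": [
    {"slide": [-14,12,0],"angular": [0,0,-7],"fingers": 0.8},
    {"slide": [-28,24,0],"angular": [0,0,-14],"fingers": 0.8},
    {"slide": [-42,36,0],"angular": [0,0,-21],"fingers": 0.8},
    {"slide": [-56,48,0],"angular": [0,0,-28],"fingers": 0.8},
    {"slide": [-70,61,0],"angular": [0,0,-35],"fingers": 0.8},
    {"slide": [-85,74,0],"angular": [0,0,-42],"fingers": 0.8},
    {"slide": [-100,87,0],"angular": [0,0,-49],"fingers": 0.8},
    {"slide": [-115,100,0],"angular": [0,0,-56],"fingers": 0.8},
    {"slide": [-130,113,0],"angular": [0,0,-63],"fingers": 0.8},
    {"slide": [-143,124,0],"angular": [0,0,-70],"fingers": 0.8}
  ]
}}

```text
clock: 6.03
tcp_pos: [0.5511, 0.2572, 0.0998]
orientation: [0.0, 0.815, -0.579, -0.0]
wrist_force: [0.7, -0.5, 0.1]
finger_gap: 0.0287
grip_force: 25.0
```

```bash
python3 -c "
from h import *
go([.56,.316,.10],312.7)"
```

```text
t 6.0333 tcp [0.5511 0.2572 0.0998] h -70.7 F [ 0.7 -0.5  0.1] gap 0.028705189464763785 j [ 17.  26.  -6.  58.   0. -92.]
slide [-52.6 -27.9  -0.2] ang [ 1.000e-02  1.000e-02 -2.344e+01]
```

{"fn": "jog_arm", "kwargs": {
  "moves": [
    {"slide": [-30,-16,0],"angular": [0,0,-7],"fingers": 0.8},
    {"slide": [-53,-28,0],"angular": [0,0,-14],"fingers": 0.8},
    {"slide": [-53,-28,0],"angular": [0,0,-23.4],"fingers": 0.8},
    {"slide": [-53,-28,0],"angular": [0,0,-23.4],"fingers": 0.8},
    {"slide": [-53,-28,0],"angular": [0,0,-23.4],"fingers": 0.8},
    {"slide": [-53,-28,0],"angular": [0,0,-23.4],"fingers": 0.8}
  ]
}}

```text
clock: 6.53
tcp_pos: [0.5602, 0.3151, 0.0995]
orientation: [0.0, 0.914, -0.405, -0.0]
wrist_force: [-0.0, 0.4, -0.5]
finger_gap: 0.0287
grip_force: 25.0
```

```bash
python3 - <<'E'
from h import *
np.set_printoptions(precision=4,suppress=True)
s,w=shot(); T=s["tcp_pos"]; print(T,head(s)[0],s["qvel"].round(3))
lz=T[2]-.015
for n in ["hollow_leaf","hollow_home"]:
    for k in tip_of(n,w)[:1]: print(n,k["p"],np.round(k["point"],1),at(w,k["point"],lz,s))
for n in ["left_corner","right_corner"]:
    for k in tip_of(n,w)[:2]: print(n,k["p"],np.round(k["point"],1),at(w,k["point"],0,s))
im=rect(w,s,.027,.54,.80,.04,.34,.0005)
cv2.imwrite("pics/w3.png",im[:,:,::-1])
im=rect(w,s,lz+.008,.52,.66,.20,.38,.0005)
cv2.imwrite("pics/w3b.png",im[:,:,::-1])
E
```

```text
[0.5603 0.315  0.0996] -47.79954116815035 [-0.006 -0.003 -0.004 -0.002 -0.    -0.003]
hollow_leaf 0.83 [256.5 244.3] [0.5592 0.3169 0.0846]
hollow_home 0.65 [264.5 154.8] [0.5888 0.2783 0.0846]
```

View pics/w3.png

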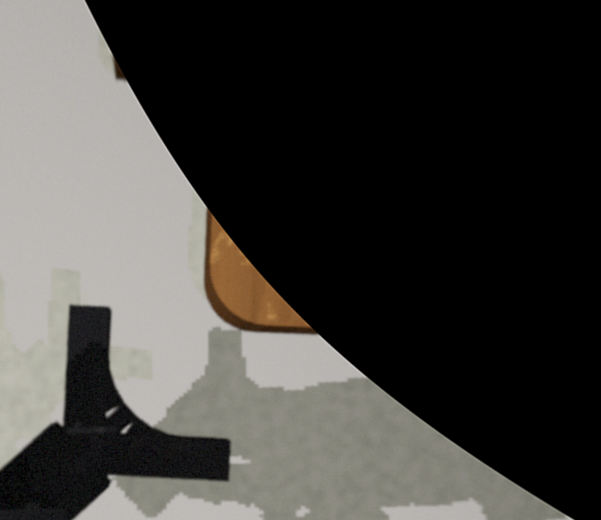

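View pics/w3b.png

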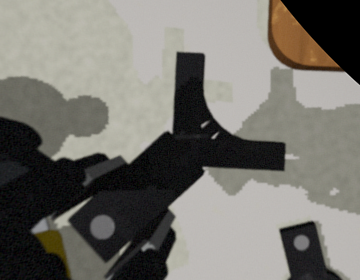

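The rectified views show the left corner at pixels (206,270)–(255,328), with a radius of about 30 mm, so it is the right cut. The held leaf's arms end at (90,307) and (230,460), roughly parallel to the board. I'll fit the edges in numbers.

```bash
cat >> h.py <<'E'
def edge(pic,s,a,b,z,half=.006,n=60,ch=None):
    "fit a line to the strongest edge near the segment a-b (world xy) in plane z; returns point nearest a, heading deg, rms"
    g=pic["color"].astype(float); g=cv2.GaussianBlur(g,(0,0),.8)
    a,b=np.array(a,float),np.array(b,float); u=(b-a)/np.linalg.norm(b-a); nn=np.array([-u[1],u[0]])
    o=np.arange(-half,half+1e-9,.0005); P=[]
    for t in np.linspace(0,1,n):
        m=np.array([proj(pic,[*(a+(b-a)*t+nn*k),z],s) for k in o],np.float32)
        v=cv2.remap(g,m[:,None,:],None,cv2.INTER_LINEAR)[:,0]
        v=v.sum(1) if ch is None else v@ch
        d=np.abs(np.gradient(v)); k=d.argmax()
        if d[k]>2: P.append(a+(b-a)*t+nn*o[k])
    P=np.array(P)
    for _ in range(3):
        vx,vy,x,y=cv2.fitLine(P.astype(np.float32),cv2.DIST_HUBER,0,1e-4,1e-4).ravel()
        r=(P-[x,y])@[-vy,vx]; k=np.abs(r)<max(2*np.median(np.abs(r)),.0003)
        P=P[k]
    if vx*u[0]+vy*u[1]<0: vx,vy=-vx,-vy
    c=np.array([x,y]); v=np.array([vx,vy]); return c+v*((a-c)@v),np.degrees(np.arctan2(vy,vx)),r.std(),len(P)
def cross(e1,e2):
    (p,h1),(q,h2)=e1[:2],e2[:2]; u=[np.cos(np.radians(h1)),np.sin(np.radians(h1))]; v=[np.cos(np.radians(h2)),np.sin(np.radians(h2))]
    t=np.linalg.solve(np.array([u,[-v[0],-v[1]]]).T,q-p); return p+t[0]*np.array(u)
E
python3 - <<'E'
from h import *
np.set_printoptions(precision=4,suppress=True)
s,w=shot(); T=s["tcp_pos"]; lz=T[2]-.007
px=lambda c,r,x1,y1:(x1-r*.0005,y1-c*.0005)
A=lambda c,r:px(c,r,.80,.34); B=lambda c,r:px(c,r,.66,.38)
L=edge(w,s,A(205,262),A(207,220),.027); F=edge(w,s,A(262,327),A(305,331),.027,.006,ch=np.array([1.,0,0]))
print("left face",L,"front",F,"corner",cross(L,F))
l=edge(w,s,B(174,128),B(177,58),lz,.004); r=edge(w,s,B(280,170),B(215,167),lz,.004)
i1=edge(w,s,B(205,56),B(205,76),lz,.004); i2=edge(w,s,B(284,143),B(262,142),lz,.004)
print("outerL",l,"outerR",r,"inL",i1,"inR",i2,"home in",cross(i1,i2), "outer x",cross(l,r))
t=read_camera("top")
def fit(z,c,off):
    pass
for nm,p,q,z in [("back top",(271,186),(580,203),.035)]:
    f=800/512
    # image in resized coords: back edge of upstand
    a=at(t,(266/f,183/f),z)[:2]; b=at(t,(589/f,200/f),z)[:2]
    print(nm,a,b); print(edge(t,None,b+(a-b)*.04,b+(a-b)*.96,z,.012))
    print("left end",at(t,(266/f,188/f),z),"right end",at(t,(590/f,206/f),z))
E
```

```text
left face (array([0.669, 0.238]), np.float32(-2.7263138), np.float64(2.74979511194566e-10), 55) front (array([0.6343, 0.2091]), np.float32(-92.98693), np.float64(0.00014323073533080335), 54) corner [0.6358 0.2396]
outerL (array([0.596 , 0.2935]), np.float32(-2.4541378), np.float64(1.9062529998811304e-08), 60) outerR (array([0.5749, 0.24  ]), np.float32(86.249725), np.float64(0.00014309767889547403), 48) inL (array([0.632, 0.278]), np.float32(179.99995), np.float64(1.9171794613277898e-09), 52) inR (array([0.5895, 0.238 ]), np.float32(87.397), np.float64(2.290104500928445e-08), 57) home in [0.5913 0.278 ] outer x [0.5785 0.2943]
back top [0.8006 0.2819] [ 0.7767 -0.3353]
(array([ 0.7794, -0.3107]), np.float32(87.75151), np.float64(0.0006054843933467063), 35)
left end [0.7908 0.2816 0.035 ] right end [ 0.765 -0.337  0.035]
```

{"fn": "jog_arm", "kwargs": {
  "moves": [
    {"slide": [10,-1,25],"angular": [0,0,0],"fingers": 0.8},
    {"slide": [20,-2,50],"angular": [0,0,0],"fingers": 0.8},
    {"slide": [30,-3,65],"angular": [0,0,0],"fingers": 0.8},
    {"slide": [36,-4,75],"angular": [0,0,0],"fingers": 0.8},
    {"slide": [40,-5,80],"angular": [0,0,0],"fingers": 0.8},
    {"slide": [43,-5,81],"angular": [0,0,0],"fingers": 0.8},
    {"slide": [44,-5,82],"angular": [0,0,0],"fingers": 0.8},
    {"slide": [44,-5,82],"angular": [0,0,0],"fingers": 0.8}
  ]
}}

```text
clock: 7.65
tcp_pos: [0.5946, 0.2862, 0.0185]
orientation: [-0.001, 0.915, -0.404, 0.001]
wrist_force: [-0.1, 0.5, -0.1]
finger_gap: 0.0289
grip_force: 25.0
```

```bash
python3 - <<'E'
from h import *
s,w=shot(); T=s["tcp_pos"]; print(s["clock"],T,head(s)[0],s["wrist_force"])
im=rect(w,s,.027,.57,.70,.17,.31,.00025)
cv2.imwrite("pics/w4.png",im[:,:,::-1])
E
```

```text
7.7 [0.59441471 0.2863558  0.01863017] -47.70110277536092 [-0.08248352  0.48013318 -0.78437863]
```

View pics/w4.png

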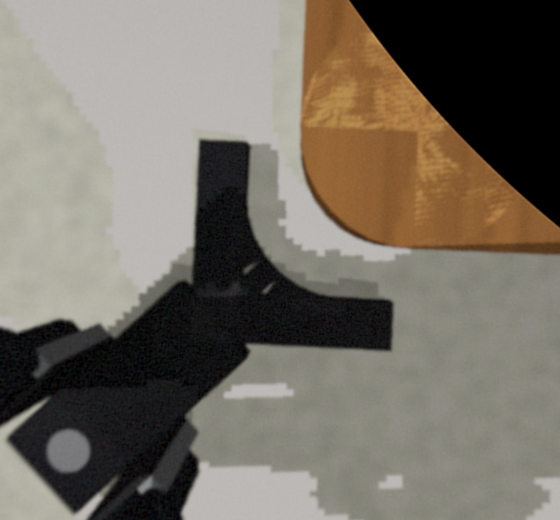

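The board's left face is at column 302 and its front edge at row 245. The leaf's inner flats are at column 248 and row 297, parallel to the board with a gap of about 13 mm. I'll fit the exact gaps.

```bash
python3 - <<'E'
from h import *
np.set_printoptions(precision=4,suppress=True)
s,w=shot(); T=s["tcp_pos"]
A=lambda c,r,z:at(w,proj(w,[.70-r*.00025,.31-c*.00025,.027],s),z,s)[:2]
R1=np.array([1.,0,0])
L=edge(w,s,A(302,140,.027),A(305,20,.027),.027,.003); F=edge(w,s,A(420,246,.027),A(540,249,.027),.027,.003,ch=R1)
z=T[2]-.0075
i1=edge(w,s,A(248,190,z),A(249,146,z),z,.003); i2=edge(w,s,A(390,299,z),A(345,297,z),z,.003)
l=edge(w,s,A(195,260,z),A(200,145,z),z,.003); r=edge(w,s,A(388,350,z),A(265,346,z),z,.003)
for n,e in dict(L=L,F=F,i1=i1,i2=i2,l=l,r=r).items(): print(n,e)
c=cross(L,F); h=cross(i1,i2); print(c,h); a=np.radians(-2.6); print("gap in board axes",np.array([[np.cos(a),np.sin(a)],[-np.sin(a),np.cos(a)]])@(c-h))
E
```

```text
L (array([0.665 , 0.2351]), np.float32(-2.670678), np.float64(0.00013059864615996437), 58)
F (array([0.6389, 0.205 ]), np.float32(-89.14375), np.float64(0.00014184932443279036), 48)
i1 (array([0.6542, 0.2497]), np.float32(-1.3019379), np.float64(7.598362319354793e-10), 49)
i2 (array([0.6227, 0.2096]), np.float32(84.74003), np.float64(0.00014452171333577816), 54)
l (array([0.6344, 0.2652]), np.float32(-2.489631), np.float64(1.2995754999447131e-08), 60)
r (array([0.6089, 0.2101]), np.float32(88.13731), np.float64(1.131024203098709e-08), 53)
[0.6384 0.2364] [0.6264 0.2503]
gap in board axes [ 0.0126 -0.0134]
```

{"fn": "jog_arm", "kwargs": {
  "moves": [
    {"slide": [3,0,0.5],"angular": [0,0,0],"fingers": 0.8},
    {"slide": [6,-0.3,1],"angular": [0,0,0],"fingers": 0.8},
    {"slide": [9,-0.5,1.5],"angular": [0,0,0],"fingers": 0.8},
    {"slide": [11,-0.7,2],"angular": [0,0,0],"fingers": 0.8},
    {"slide": [12.5,-0.8,2.2],"angular": [0,0,0],"fingers": 0.8},
    {"slide": [13.5,-0.8,2.3],"angular": [0,0,0],"fingers": 0.8},
    {"slide": [14,-0.8,2.3],"angular": [0,0,0],"fingers": 0.8},
    {"slide": [14,-0.8,2.3],"angular": [0,0,0],"fingers": 0.8}
  ]
}}

```text
clock: 8.52
tcp_pos: [0.604, 0.276, 0.0152]
orientation: [0.0, 0.915, -0.404, 0.0]
wrist_force: [0.3, 0.4, 0.4]
finger_gap: 0.0287
grip_force: 25.1
```

{"fn": "jog_arm", "kwargs": {
  "moves": [
    {"slide": [0.3,-0.3,0],"angular": [0,0,0],"fingers": 0.8},
    {"slide": [0.6,-0.6,0],"angular": [0,0,0],"fingers": 0.8},
    {"slide": [0.9,-0.9,0],"angular": [0,0,0],"fingers": 0.8},
    {"slide": [1.1,-1.1,0],"angular": [0,0,0],"fingers": 0.8},
    {"slide": [1.1,-1.1,0],"angular": [0,0,0],"fingers": 0.8}
  ]
}}

```text
clock: 8.93
tcp_pos: [0.6054, 0.2761, 0.0152]
orientation: [0.0, 0.915, -0.404, 0.0]
wrist_force: [-1.8, -0.3, 1.6]
finger_gap: 0.0289
grip_force: 25.2
```

{"fn": "jog_arm", "kwargs": {
  "moves": [
    {"slide": [0,0,-0.4],"angular": [0,0,0],"fingers": 0.8},
    {"slide": [0,0,-0.4],"angular": [0,0,0],"fingers": 0.8}
  ]
}}

```text
clock: 9.1
tcp_pos: [0.6055, 0.2761, 0.0155]
orientation: [0.0, 0.915, -0.404, 0.0]
wrist_force: [-0.6, 0.4, -1.1]
finger_gap: 0.0288
grip_force: 25.0
```

{"fn": "jog_arm", "kwargs": {
  "moves": [
    {"slide": [0.2,-0.2,0],"angular": [0,0,0],"fingers": 0.8},
    {"slide": [0.4,-0.4,0],"angular": [0,0,0],"fingers": 0.8},
    {"slide": [0.4,-0.4,0],"angular": [0,0,0],"fingers": 0.8}
  ]
}}

```text
clock: 9.35
tcp_pos: [0.6061, 0.276, 0.0155]
orientation: [0.0, 0.915, -0.404, 0.0]
wrist_force: [-0.7, -0.0, -1.0]
finger_gap: 0.029
grip_force: 25.0
```

Not in contact yet, so I'll continue along the board's +x.

{"fn": "jog_arm", "kwargs": {
  "moves": [
    {"slide": [0.2,-0.2,0],"angular": [0,0,0],"fingers": 0.8},
    {"slide": [0.4,-0.4,0],"angular": [0,0,0],"fingers": 0.8},
    {"slide": [0.6,-0.6,0],"angular": [0,0,0],"fingers": 0.8},
    {"slide": [0.6,-0.6,0],"angular": [0,0,0],"fingers": 0.8}
  ]
}}

```text
clock: 9.68
tcp_pos: [0.6069, 0.276, 0.0156]
orientation: [0.0, 0.915, -0.404, 0.0]
wrist_force: [-0.4, -0.2, -0.9]
finger_gap: 0.0288
grip_force: 25.0
```

{"fn": "jog_arm", "kwargs": {
  "moves": [
    {"slide": [0.2,-0.2,0],"angular": [0,0,0],"fingers": 0.8},
    {"slide": [0.4,-0.4,0],"angular": [0,0,0],"fingers": 0.8},
    {"slide": [0.4,-0.4,0],"angular": [0,0,0],"fingers": 0.8}
  ]
}}

```text
clock: 9.93
tcp_pos: [0.6074, 0.2759, 0.0156]
orientation: [0.0, 0.915, -0.404, 0.0]
wrist_force: [0.5, 0.0, -1.0]
finger_gap: 0.0288
grip_force: 25.0
```

{"fn": "jog_arm", "kwargs": {
  "moves": [
    {"slide": [0.2,-0.2,0],"angular": [0,0,0],"fingers": 0.8},
    {"slide": [0.4,-0.4,0],"angular": [0,0,0],"fingers": 0.8},
    {"slide": [0.6,-0.6,0],"angular": [0,0,0],"fingers": 0.8},
    {"slide": [0.6,-0.6,0],"angular": [0,0,0],"fingers": 0.8}
  ]
}}

```text
clock: 10.27
tcp_pos: [0.6083, 0.2759, 0.0156]
orientation: [0.0, 0.915, -0.404, 0.0]
wrist_force: [0.6, 0.1, -0.2]
finger_gap: 0.0286
grip_force: 25.0
```

{"fn": "jog_arm", "kwargs": {
  "moves": [
    {"slide": [0.2,-0.2,0],"angular": [0,0,0],"fingers": 0.8},
    {"slide": [0.4,-0.4,0],"angular": [0,0,0],"fingers": 0.8},
    {"slide": [0.4,-0.4,0],"angular": [0,0,0],"fingers": 0.8}
  ]
}}

```text
clock: 10.52
tcp_pos: [0.6089, 0.2759, 0.0156]
orientation: [0.0, 0.915, -0.404, 0.0]
wrist_force: [0.2, -0.4, -0.2]
finger_gap: 0.0288
grip_force: 25.0
```

{"fn": "jog_arm", "kwargs": {
  "moves": [
    {"slide": [0.2,-0.2,0],"angular": [0,0,0],"fingers": 0.8},
    {"slide": [0.4,-0.4,0],"angular": [0,0,0],"fingers": 0.8},
    {"slide": [0.6,-0.6,0],"angular": [0,0,0],"fingers": 0.8},
    {"slide": [0.6,-0.6,0],"angular": [0,0,0],"fingers": 0.8}
  ]
}}

```text
clock: 10.85
tcp_pos: [0.6096, 0.2758, 0.0156]
orientation: [0.0, 0.915, -0.404, -0.0]
wrist_force: [-0.4, 0.8, -0.4]
finger_gap: 0.0286
grip_force: 25.0
```

```bash
cat > m.py <<'E'
from h import *
np.set_printoptions(precision=4,suppress=True)
s,w=shot(); T=s["tcp_pos"]; print(s["clock"],T,head(s)[0],s["wrist_force"])
c=np.array([.6384,.2364]); 
im=rect(w,s,.010,c[0]-.06,c[0]+.05,c[1]-.06,c[1]+.06,.0002)
cv2.imwrite("pics/w5.png",im[:,:,::-1])
E
python3 m.py
```

```text
10.9 [0.6096 0.2758 0.0155] -47.70991207343593 [ 0.1376  0.4511 -1.7123]
```

View pics/w5.png

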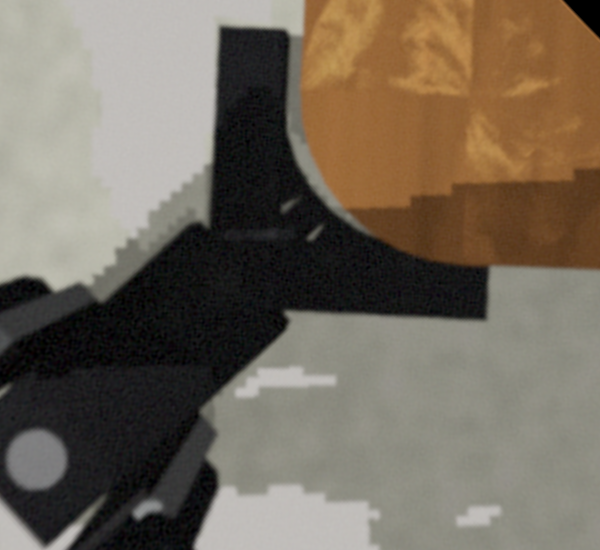

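The picture shows the right arm close against the front face (row 262). The left arm still has a gap of about 3 mm (columns 288–302). I'll continue.

{"fn": "jog_arm", "kwargs": {
  "moves": [
    {"slide": [0.2,-0.2,0],"angular": [0,0,0],"fingers": 0.8},
    {"slide": [0.4,-0.4,0],"angular": [0,0,0],"fingers": 0.8},
    {"slide": [0.4,-0.4,0],"angular": [0,0,0],"fingers": 0.8}
  ]
}}

```text
clock: 11.2
tcp_pos: [0.6098, 0.2759, 0.0155]
orientation: [0.0, 0.915, -0.404, -0.0]
wrist_force: [-1.7, 0.8, 0.0]
finger_gap: 0.0291
grip_force: 25.0
```

{"fn": "jog_arm", "kwargs": {
  "moves": [
    {"slide": [0.2,-0.2,0],"angular": [0,0,0],"fingers": 0.8},
    {"slide": [0.4,-0.4,0],"angular": [0,0,0],"fingers": 0.8},
    {"slide": [0.4,-0.4,0],"angular": [0,0,0],"fingers": 0.8}
  ]
}}

```text
clock: 11.45
tcp_pos: [0.61, 0.276, 0.0153]
orientation: [0.0, 0.915, -0.404, -0.001]
wrist_force: [-2.8, 1.0, 0.7]
finger_gap: 0.0287
grip_force: 25.1
```

Front contact is at TCP x ≈ 0.6097. I'll back off slightly and go along −y to the left face.

{"fn": "jog_arm", "kwargs": {
  "moves": [
    {"slide": [-0.5,0.5,0],"angular": [0,0,0],"fingers": 0.8},
    {"slide": [-0.2,0.8,0],"angular": [0,0,0],"fingers": 0.8},
    {"slide": [0.1,1.1,0],"angular": [0,0,0],"fingers": 0.8},
    {"slide": [0.4,1.4,0],"angular": [0,0,0],"fingers": 0.8},
    {"slide": [0.6,1.6,0],"angular": [0,0,0],"fingers": 0.8},
    {"slide": [0.9,1.9,0],"angular": [0,0,0],"fingers": 0.8},
    {"slide": [0.9,1.9,0],"angular": [0,0,0],"fingers": 0.8}
  ]
}}

```text
clock: 12.03
tcp_pos: [0.6098, 0.2738, 0.0155]
orientation: [0.0, 0.915, -0.404, -0.0]
wrist_force: [-2.7, 2.5, -0.3]
finger_gap: 0.029
grip_force: 25.0
```

{"fn": "jog_arm", "kwargs": {
  "moves": [
    {"slide": [0.2,0.2,0],"angular": [0,0,0],"fingers": 0.8},
    {"slide": [0.4,0.4,0],"angular": [0,0,0],"fingers": 0.8},
    {"slide": [0.4,0.4,0],"angular": [0,0,0],"fingers": 0.8}
  ]
}}

```text
clock: 12.28
tcp_pos: [0.6098, 0.2733, 0.0155]
orientation: [0.0, 0.915, -0.404, -0.0]
wrist_force: [-2.7, 3.0, -0.5]
finger_gap: 0.0287
grip_force: 25.0
```

{"fn": "jog_arm", "kwargs": {
  "moves": [
    {"slide": [0.1,0.3,0],"angular": [0,0,0],"fingers": 0.8},
    {"slide": [0.2,0.5,0],"angular": [0,0,0],"fingers": 0.8},
    {"slide": [0.2,0.5,0],"angular": [0,0,0],"fingers": 0.8}
  ]
}}

```text
clock: 12.53
tcp_pos: [0.6098, 0.2727, 0.0156]
orientation: [0.0, 0.915, -0.404, 0.0]
wrist_force: [-2.5, 2.1, -0.8]
finger_gap: 0.0286
grip_force: 25.0
```

{"fn": "jog_arm", "kwargs": {
  "moves": [
    {"slide": [0.2,0.2,0],"angular": [0,0,0],"fingers": 0.8},
    {"slide": [0.4,0.4,0],"angular": [0,0,0],"fingers": 0.8},
    {"slide": [0.4,0.4,0],"angular": [0,0,0],"fingers": 0.8}
  ]
}}

```text
clock: 12.78
tcp_pos: [0.6098, 0.2721, 0.0156]
orientation: [0.0, 0.915, -0.404, 0.0]
wrist_force: [-2.3, 1.4, -1.1]
finger_gap: 0.0287
grip_force: 25.0
```

```bash
sed -i 's/w5/w6/' m.py; python3 m.py; python3 -c "
from workcell import *
print(get_state()['ft_torque'])"
```

```text
12.8333 [0.6097 0.2721 0.0156] -47.71172849151689 [-2.5363  1.453  -0.6698]
[ 0.37712401  0.52595349 -0.16744069]
```

View pics/w6.png

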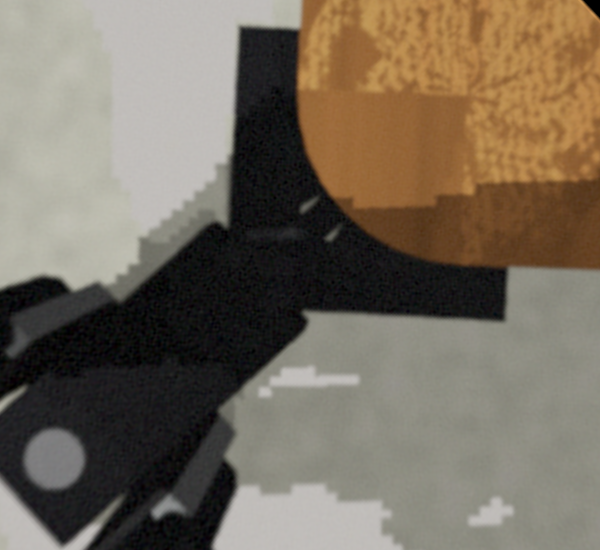

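Both arms are now nearly against the wood. I'll continue along −y in small steps.

{"fn": "jog_arm", "kwargs": {
  "moves": [
    {"slide": [0,0.5,0],"angular": [0,0,0],"fingers": 0.8},
    {"slide": [0.2,0.7,0],"angular": [0,0,0],"fingers": 0.8},
    {"slide": [0.2,0.7,0],"angular": [0,0,0],"fingers": 0.8}
  ]
}}

```text
clock: 13.13
tcp_pos: [0.6095, 0.2714, 0.0157]
orientation: [0.0, 0.915, -0.404, 0.0]
wrist_force: [-1.4, 1.0, -1.3]
finger_gap: 0.0288
grip_force: 25.0
```

{"fn": "jog_arm", "kwargs": {
  "moves": [
    {"slide": [0.2,0.2,0],"angular": [0,0,0],"fingers": 0.8},
    {"slide": [0.4,0.4,0],"angular": [0,0,0],"fingers": 0.8},
    {"slide": [0.4,0.4,0],"angular": [0,0,0],"fingers": 0.8}
  ]
}}

```text
clock: 13.38
tcp_pos: [0.6095, 0.2709, 0.0157]
orientation: [0.0, 0.915, -0.404, 0.0]
wrist_force: [-1.3, 1.5, -0.6]
finger_gap: 0.0287
grip_force: 25.0
```

{"fn": "jog_arm", "kwargs": {
  "moves": [
    {"slide": [0.2,0.2,0],"angular": [0,0,0],"fingers": 0.8},
    {"slide": [0.4,0.4,0],"angular": [0,0,0],"fingers": 0.8},
    {"slide": [0.4,0.4,0],"angular": [0,0,0],"fingers": 0.8}
  ]
}}

```text
clock: 13.63
tcp_pos: [0.6093, 0.2707, 0.0157]
orientation: [-0.0, 0.915, -0.404, 0.0]
wrist_force: [-1.2, 1.9, -0.3]
finger_gap: 0.029
grip_force: 25.0
```

{"fn": "jog_arm", "kwargs": {
  "moves": [
    {"slide": [0.2,0.2,0],"angular": [0,0,0],"fingers": 0.8},
    {"slide": [0.4,0.4,0],"angular": [0,0,0],"fingers": 0.8},
    {"slide": [0.4,0.4,0],"angular": [0,0,0],"fingers": 0.8}
  ]
}}

```text
clock: 13.88
tcp_pos: [0.6092, 0.2705, 0.0157]
orientation: [-0.0, 0.915, -0.404, -0.0]
wrist_force: [-1.6, 4.1, 0.5]
finger_gap: 0.029
grip_force: 25.0
```

{"fn": "jog_arm", "kwargs": {
  "moves": [
    {"slide": [0.2,-0.2,0.3],"angular": [0,0,0],"fingers": 0.8},
    {"slide": [0.4,-0.3,0.5],"angular": [0,0,0],"fingers": 0.8},
    {"slide": [0.6,-0.3,0.5],"angular": [0,0,0],"fingers": 0.8},
    {"slide": [0.6,-0.3,0.5],"angular": [0,0,0],"fingers": 0.8},
    {"slide": [0.6,-0.3,0.5],"angular": [0,0,0],"fingers": 0.8}
  ]
}}

```text
clock: 14.3
tcp_pos: [0.6092, 0.2704, 0.0152]
orientation: [-0.0, 0.915, -0.404, -0.001]
wrist_force: [-3.5, 4.8, 1.5]
finger_gap: 0.0288
grip_force: 25.2
```

```bash
python3 -c "
from workcell import *
s=get_state();print(s['ft_torque'],s['wrist_force'],s['tcp_pos'])"
```

```text
[ 1.06191235  0.65704949 -0.00230333] [-3.5021397   4.81103893  1.48882031] [0.60923343 0.27043255 0.01522891]
```

{"fn": "jog_arm", "kwargs": {
  "moves": [
    {"slide": [0.2,-0.2,0],"angular": [0,0,0],"fingers": 0.8},
    {"slide": [0.2,-0.2,0],"angular": [0,0,0],"fingers": 0.8},
    {"slide": [0.2,-0.2,0],"angular": [0,0,0],"fingers": 0.8},
    {"slide": [0.2,-0.2,0],"angular": [0,0,0],"fingers": 0.8},
    {"slide": [0.2,-0.2,0],"angular": [0,0,0],"fingers": 0.8},
    {"slide": [0.2,-0.2,0],"angular": [0,0,0],"fingers": 0.8},
    {"slide": [0.2,-0.2,0],"angular": [0,0,0],"fingers": 0.8},
    {"slide": [0.2,-0.2,0],"angular": [0,0,0],"fingers": 0.8}
  ]
}}

```text
clock: 14.97
tcp_pos: [0.6093, 0.2704, 0.0152]
orientation: [-0.0, 0.915, -0.404, -0.001]
wrist_force: [-2.6, 5.6, 2.6]
finger_gap: 0.0287
grip_force: 25.3
```

{"fn": "jog_arm", "kwargs": {
  "squeeze": 20,
  "moves": [
    {"slide": [-0.4,0,0],"angular": [0,0,0],"fingers": 0.8},
    {"slide": [-0.4,0,0],"angular": [0,0,0],"fingers": 0.55},
    {"slide": [-0.4,0,0],"angular": [0,0,0],"fingers": 0.5},
    {"slide": [-0.4,0,0],"angular": [0,0,0],"fingers": 0.45},
    {"slide": [-0.4,0,0],"angular": [0,0,0],"fingers": 0.4},
    {"slide": [-0.4,0,-1],"angular": [0,0,0],"fingers": 0.4}
  ]
}}

```text
clock: 15.47
tcp_pos: [0.61, 0.2695, 0.0159]
orientation: [0.0, 0.914, -0.405, 0.0]
wrist_force: [0.0, -0.1, 0.7]
finger_gap: 0.0511
grip_force: 0.0
```

```bash
sed -i 's/w6/w7/' m.py; python3 m.py; python3 - <<'E'
from h import *
s,w=shot(); z=.008
for n in ["hollow_leaf","hollow_home"]:
    for k in tip_of(n,w)[:1]: print(n,k["p"],at(w,k["point"],0,s))
E
```

```text
15.5167 [0.6101 0.2696 0.0162] -47.73681906090608 [ 0.0568  0.2777 -0.1673]
hollow_leaf 0.62 [0.60918805 0.27044324 0.        ]
hollow_home 0.82 [0.63849891 0.23545735 0.        ]
```

View pics/w7.png

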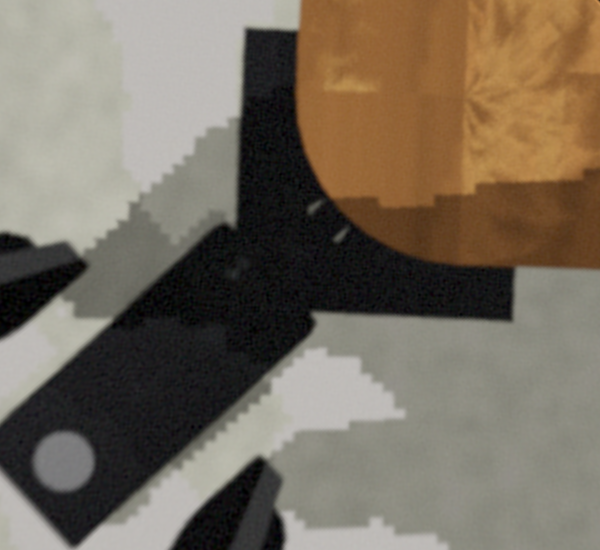

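The leaf is seated: its arms run flush along the left face (column 297) and the front face (row 265), and it is released. I'll lift and go to the round leaf.

{"fn": "jog_arm", "kwargs": {
  "moves": [
    {"slide": [0,0,-10],"angular": [0,0,0],"fingers": 0.4},
    {"slide": [0,0,-35],"angular": [0,0,0],"fingers": 0.3},
    {"slide": [0,0,-70],"angular": [0,0,0],"fingers": 0},
    {"slide": [0,0,-105],"angular": [0,0,7],"fingers": 0},
    {"slide": [0,0,-105],"angular": [0,0,14],"fingers": 0}
  ]
}}

```text
clock: 16.18
tcp_pos: [0.6139, 0.2713, 0.1303]
orientation: [-0.005, 0.857, -0.515, 0.004]
wrist_force: [0.8, 0.8, 0.8]
finger_gap: 0.085
grip_force: 0.0
```

```bash
python3 -c "
from h import *
go([.475,.212,.12],-160)"
```

```text
t 16.1833 tcp [0.6139 0.2713 0.1303] h -62.0 F [0.8 0.8 0.8] gap 0.08496384754447746 j [  17.   31.    6.   65.   -0. -101.]
slide [-12.8 150.6   8.4] ang [-0.65  0.5  97.97]
```

{"fn": "jog_arm", "kwargs": {
  "moves": [
    {"slide": [-13,151,8],"angular": [0,0,98],"fingers": 0},
    {"slide": [-13,151,8],"angular": [0,0,98],"fingers": 0},
    {"slide": [-13,151,8],"angular": [0,0,98],"fingers": 0},
    {"slide": [-13,151,8],"angular": [0,0,98],"fingers": 0},
    {"slide": [-13,151,8],"angular": [0,0,98],"fingers": 0},
    {"slide": [-13,151,8],"angular": [0,0,98],"fingers": 0},
    {"slide": [-13,151,8],"angular": [0,0,98],"fingers": 0},
    {"slide": [-13,151,8],"angular": [0,0,98],"fingers": 0},
    {"slide": [-13,151,8],"angular": [0,0,98],"fingers": 0},
    {"slide": [-13,151,8],"angular": [0,0,98],"fingers": 0}
  ]
}}

```text
clock: 17.02
tcp_pos: [0.4709, 0.2099, 0.1141]
orientation: [0.001, -0.393, 0.919, -0.0]
wrist_force: [-0.9, 1.1, 1.3]
finger_gap: 0.085
grip_force: 0.0
```

```bash
python3 -c "
from h import *
go([.475,.212,.12],-160)"
```

```text
t 17.0167 tcp [0.4709 0.2099 0.1141] h -133.7 F [-0.9  1.1  1.3] gap 0.08502613638214847 j [ 15.  16. -19.  55.  -0. -31.]
slide [-4.4 -1.5 -5.9] ang [-0.03  0.06 26.32]
```

{"fn": "jog_arm", "kwargs": {
  "moves": [
    {"slide": [0,0,-4],"angular": [0,0,26],"fingers": 0},
    {"slide": [0,0,-4],"angular": [0,0,26],"fingers": 0},
    {"slide": [0,0,-4],"angular": [0,0,26],"fingers": 0},
    {"slide": [0,0,-4],"angular": [0,0,26],"fingers": 0},
    {"slide": [0,0,-4],"angular": [0,0,26],"fingers": 0},
    {"slide": [0,0,-4],"angular": [0,0,26],"fingers": 0}
  ]
}}

```text
clock: 17.52
tcp_pos: [0.4709, 0.2099, 0.1178]
orientation: [0.0, -0.181, 0.984, -0.0]
wrist_force: [-0.3, -0.5, -0.1]
finger_gap: 0.0852
grip_force: 0.0
```

```bash
python3 - <<'E'
from h import *
np.set_printoptions(precision=4,suppress=True)
s,w=shot(); T=s["tcp_pos"]; print(s["clock"],T,head(s)[0],s["qvel"].round(3))
for n in ["round_leaf","round_home"]:
    for k in tip_of(n,w)[:2]: print(n,k["p"],np.round(k["point"],1),at(w,k["point"],0,s))
x0,x1,y0,y1=T[0]-.14,T[0]+.1,T[1]-.16,T[1]+.14
im=rect(w,s,.008,x0,x1,y0,y1,.0005); print(x1,y1)
d=(im.max(2)<60).astype(np.uint8); n,l,st,c=cv2.connectedComponentsWithStats(d)
for i in range(1,n):
    if st[i,4]>2000: print(i,st[i],x1-c[i][1]*.0005,y1-c[i][0]*.0005)
cv2.imwrite("pics/w8.png",im[:,:,::-1])
E
```

```text
17.5667 [0.4708 0.2099 0.1176] -159.19159777944722 [ 0.     0.005 -0.001 -0.001 -0.     0.006]
round_leaf 0.72 [249.5 195.8] [0.4784 0.204  0.    ]
0.5708484790608033 0.3498798517803564
1 [   0    0  100  187 9135] 0.5113996558533593 0.33109364488380466
2 [ 377    0   81   63 3122] 0.5590952759858513 0.14308885242097139
3 [  252   123   125   192 14881] 0.4542676377194956 0.19734971267680154
4 [ 466  447  134   33 2414] 0.3367950407840841 0.07370213844149975
```

View pics/w8.png

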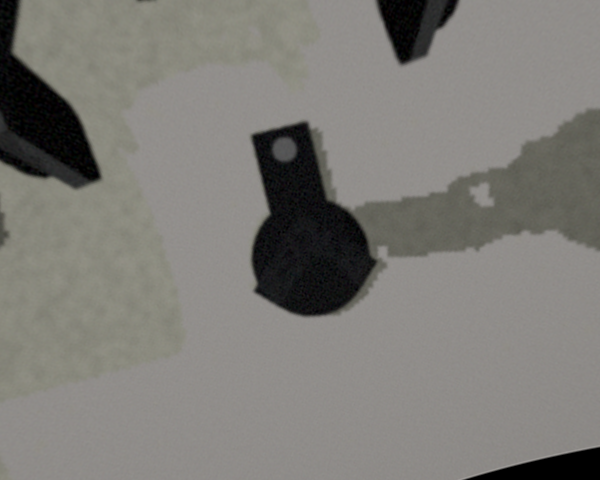

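The leaf's tongue end is at (253,134)–(306,122), which gives a heading of −166.8°. Its origin is at pixel (293,186), or world (0.4776, 0.2033). I'll grasp it.

{"fn": "jog_arm", "kwargs": {
  "squeeze": 25,
  "moves": [
    {"slide": [-4,-8.6,40],"angular": [0,0,4],"fingers": 0.4},
    {"slide": [-4,-8.6,75],"angular": [0,0,7.6],"fingers": 0.4},
    {"slide": [-4,-8.6,92],"angular": [0,0,7.6],"fingers": 0.4},
    {"slide": [-4,-8.6,97],"angular": [0,0,7.6],"fingers": 0.4},
    {"slide": [-4,-8.6,100],"angular": [0,0,7.6],"fingers": 0.4},
    {"slide": [-4,-8.6,101],"angular": [0,0,7.6],"fingers": 0.4},
    {"slide": [-4,-8.6,102],"angular": [0,0,7.6],"fingers": 0.4},
    {"slide": [-4,-8.6,102],"angular": [0,0,7.6],"fingers": 0.4}
  ]
}}

```text
clock: 18.38
tcp_pos: [0.4787, 0.2036, 0.0164]
orientation: [0.001, -0.114, 0.993, 0.0]
wrist_force: [0.2, -0.7, 0.3]
finger_gap: 0.0511
grip_force: 0.0
```

{"fn": "jog_arm", "kwargs": {
  "squeeze": 25,
  "moves": [
    {"slide": [0,0,0],"angular": [0,0,0],"fingers": 0.5},
    {"slide": [0,0,0.3],"angular": [0,0,0],"fingers": 0.6},
    {"slide": [0,0,0.5],"angular": [0,0,0],"fingers": 0.7},
    {"slide": [0,0,0.5],"angular": [0,0,0],"fingers": 0.8},
    {"slide": [0,0,0.5],"angular": [0,0,0],"fingers": 0.8},
    {"slide": [0,0,0.5],"angular": [0,0,0],"fingers": 0.8}
  ]
}}

```text
clock: 18.88
tcp_pos: [0.4781, 0.2035, 0.0157]
orientation: [0.001, -0.114, 0.993, 0.0]
wrist_force: [-0.5, 0.5, 5.5]
finger_gap: 0.0287
grip_force: 24.7
```

```bash
python3 -c "
from h import *
go([.56,-.34,.10],42.5)"
```

```text
t 18.8833 tcp [0.4781 0.2035 0.0157] h -166.9 F [-0.5  0.5  5.5] gap 0.028719332011865804 j [ 14.  22. -26.  42.   0.   1.]
slide [  43.1 -547.9  -84.5] ang [1.3000e-01 2.0000e-02 1.5058e+02]
```

{"fn": "jog_arm", "kwargs": {
  "moves": [
    {"slide": [0,0,-10],"angular": [0,0,0],"fingers": 0.8},
    {"slide": [0,0,-35],"angular": [0,0,0],"fingers": 0.8},
    {"slide": [0,-25,-70],"angular": [0,0,7],"fingers": 0.8},
    {"slide": [1,-50,-84],"angular": [0,0,14],"fingers": 0.8},
    {"slide": [2,-75,-84],"angular": [0,0,21],"fingers": 0.8},
    {"slide": [2,-100,-84],"angular": [0,0,28],"fingers": 0.8},
    {"slide": [3,-125,-84],"angular": [0,0,35],"fingers": 0.8},
    {"slide": [3,-150,-84],"angular": [0,0,42],"fingers": 0.8},
    {"slide": [4,-175,-84],"angular": [0,0,49],"fingers": 0.8},
    {"slide": [4,-200,-84],"angular": [0,0,56],"fingers": 0.8}
  ]
}}

```text
clock: 19.72
tcp_pos: [0.5188, 0.0063, 0.0994]
orientation: [0.0, 0.369, 0.93, 0.0]
wrist_force: [0.8, 0.5, -1.0]
finger_gap: 0.029
grip_force: 25.3
```

```bash
python3 -c "
from h import *
go([.585,-.302,.10],42.5)"
```

```text
t 19.7167 tcp [0.5188 0.0063 0.0994] h 136.7 F [ 0.8  0.5 -1. ] gap 0.028997192481302538 j [ -8.  17. -20.  53.  -0.  35.]
slide [-259.5 -179.1   -0.5] ang [3.000e-02 1.000e-02 9.423e+01]
```

{"fn": "jog_arm", "kwargs": {
  "moves": [
    {"slide": [-20,-14,0],"angular": [0,0,7],"fingers": 0.8},
    {"slide": [-40,-28,0],"angular": [0,0,14],"fingers": 0.8},
    {"slide": [-60,-42,0],"angular": [0,0,21],"fingers": 0.8},
    {"slide": [-80,-56,0],"angular": [0,0,28],"fingers": 0.8},
    {"slide": [-100,-70,0],"angular": [0,0,35],"fingers": 0.8},
    {"slide": [-120,-84,0],"angular": [0,0,42],"fingers": 0.8},
    {"slide": [-140,-98,0],"angular": [0,0,49],"fingers": 0.8},
    {"slide": [-160,-112,0],"angular": [0,0,56],"fingers": 0.8},
    {"slide": [-180,-126,0],"angular": [0,0,63],"fingers": 0.8},
    {"slide": [-200,-140,0],"angular": [0,0,70],"fingers": 0.8}
  ]
}}

```text
clock: 20.55
tcp_pos: [0.5699, -0.2324, 0.0993]
orientation: [0.0, 0.835, 0.55, 0.0]
wrist_force: [-0.1, 0.1, -0.4]
finger_gap: 0.0285
grip_force: 25.3
```

```bash
python3 -c "
from h import *
go([.585,-.302,.10],42.5)"
```

```text
t 20.55 tcp [ 0.5699 -0.2324  0.0993] h 66.7 F [-0.1  0.1 -0.4] gap 0.028543895830266588 j [-30.  27.  -5.  58.  -0.  84.]
slide [-58.   41.3  -0.7] ang [1.000e-02 0.000e+00 2.422e+01]
```

{"fn": "jog_arm", "kwargs": {
  "moves": [
    {"slide": [-20,14,0],"angular": [0,0,7],"fingers": 0.8},
    {"slide": [-40,28,0],"angular": [0,0,14],"fingers": 0.8},
    {"slide": [-58,41,0],"angular": [0,0,21],"fingers": 0.8},
    {"slide": [-58,41,0],"angular": [0,0,24],"fingers": 0.8},
    {"slide": [-58,41,0],"angular": [0,0,24],"fingers": 0.8},
    {"slide": [-58,41,0],"angular": [0,0,24],"fingers": 0.8}
  ]
}}

```text
clock: 21.05
tcp_pos: [0.5847, -0.3006, 0.0988]
orientation: [-0.0, 0.93, 0.368, -0.0]
wrist_force: [-0.4, 1.2, -0.1]
finger_gap: 0.0288
grip_force: 25.3
```

```bash
cat > n.py <<'E'
from h import *
np.set_printoptions(precision=4,suppress=True)
s,w=shot(); T=s["tcp_pos"]; H=head(s)[0]; print(s["clock"],T,H,s["wrist_force"])
z=T[2]-.0075
for n in ["round_leaf","round_home"]:
    for k in tip_of(n,w)[:2]: print(n,k["p"],np.round(k["point"],1),at(w,k["point"],z-.008,s))
print("right_notch px",proj(w,[.6736,-.2212,.027],s))
# leaf: side edges of tongue and square flats, in a frame at the held origin
def leafpts(yaw,o):
    a=np.radians(yaw); M=np.array([[np.cos(a),-np.sin(a)],[np.sin(a),np.cos(a)]]); return lambda x,y:o+M@np.array([x,y])/1000
yaw=H-45; P=leafpts(yaw,T[:2]); k=80/2**.5
# flats: lines x=k (y from k-46 to k-30) and y=k
f1=edge(w,s,P(k,k-45),P(k,k-31),z,.004); f2=edge(w,s,P(k-45,k),P(k-31,k),z,.004)
t=np.radians(45); 
# tongue sides: y-x=+-15*sqrt2
q=15*2**.5/2
g1=edge(w,s,P(13-q,13+q),P(-0-q+4,4+q),z,.004); g2=edge(w,s,P(13+q,13-q),P(4+q,4-q),z,.004)
print("flat x",f1,"\nflat y",f2,"yaw",yaw,"home",cross(f1,f2))
# board notch: faces; nominal notch N, yaw -2.5
N=np.array([.6736,-.2212]); B=leafpts(-2.5,N)
e={}
e["inner_x"]=edge(w,s,B(0,-33),B(0,-53),.027,.008)     # face parallel to y
e["inner_y"]=edge(w,s,B(-33,0),B(-53,0),.027,.008)     # face parallel to x
e["front"]=edge(w,s,B(-55,8),B(-55,60),.027,.008)
for n,v in e.items(): print(n,v)
print("notch",cross(e["inner_x"],e["inner_y"]))
c=w["color"]; 
for nm,pts in dict(x=[B(d,-43) for d in range(-12,13,2)],y=[B(-43,d) for d in range(-12,13,2)]).items():
    print(nm,[tuple(int(v) for v in c[int(round(p[1])),int(round(p[0]))]) if 0<=p[1]<384 and 0<=p[0]<512 else None for p in (proj(w,[*b,.027],s) for b in pts)])
E
python3 n.py
```

```text
21.1 [ 0.5847 -0.3001  0.0988] 43.18388474483777 [ 0.3331  0.0668 -0.089 ]
round_leaf 0.73 [258.  242.7] [ 0.5828 -0.301   0.0833]
round_leaf 0.18 [378.5 317.6] [ 0.5949 -0.4     0.0833]
right_notch px [263.9438  35.9298]
flat x (array([ 0.6391, -0.2902]), np.float32(88.1842), np.float64(2.2873176625808514e-08), 60) 
flat y (array([ 0.598 , -0.2459]), np.float32(-1.8164369), np.float64(2.3060931115176587e-08), 60) yaw -1.8161152551622308 home [ 0.6405 -0.2473]
inner_x (array([ 0.6697, -0.2541]), np.float32(-92.50025), np.float64(1.9414317581846995e-08), 45)
inner_y (array([ 0.6405, -0.2233]), np.float32(177.5), np.float64(2.806336293067697e-10), 54)
front (array([ 0.621 , -0.2109]), np.float32(87.50006), np.float64(1.6754615484783544e-08), 55)
notch [ 0.6709 -0.2246]
x [(174, 173, 160), (176, 174, 163), (178, 176, 165), (177, 177, 164), (174, 173, 161), (50, 40, 24), (41, 23, 10), (113, 76, 40), (123, 82, 46), (121, 79, 44), (123, 81, 46), (123, 83, 49), (122, 82, 48)]
y [(99, 99, 90), (101, 99, 92), (116, 115, 106), (110, 111, 101), (93, 91, 81), (37, 28, 9), (94, 60, 30), (126, 83, 45), (125, 82, 42), (126, 83, 47), (139, 93, 52), (143, 98, 53), (143, 97, 52)]
```

{"fn": "jog_arm", "kwargs": {
  "moves": [
    {"slide": [6,1,20],"angular": [0,0,0.7],"fingers": 0.8},
    {"slide": [12,2,40],"angular": [0,0,0.7],"fingers": 0.8},
    {"slide": [18,3,58],"angular": [0,0,0.7],"fingers": 0.8},
    {"slide": [22,4,70],"angular": [0,0,0.7],"fingers": 0.8},
    {"slide": [24,4.5,77],"angular": [0,0,0.7],"fingers": 0.8},
    {"slide": [24,4.5,80],"angular": [0,0,0.7],"fingers": 0.8},
    {"slide": [24,4.5,80],"angular": [0,0,0.7],"fingers": 0.8},
    {"slide": [24,4.5,80],"angular": [0,0,0.7],"fingers": 0.8}
  ]
}}

```text
clock: 21.92
tcp_pos: [0.606, -0.2879, 0.0194]
orientation: [0.0, 0.932, 0.361, 0.0]
wrist_force: [-0.4, -0.3, -1.6]
finger_gap: 0.029
grip_force: 25.3
```

```bash
cat >> n.py <<'E'
print("bisector profile (mm from N): R")
print([(d,int(c[int(round(p[1])),int(round(p[0]))].sum())) for d in range(-30,3,2) for p in [proj(w,[*B(d*.7071,d*.7071),.027],s)] if 0<=p[1]<384])
for nm,f in dict(x=lambda d:B(d,-43),y=lambda d:B(-43,d)).items():
    print(nm,[(round(float(d),1),int(c[int(round(p[1])),int(round(p[0]))].sum())) for d in np.arange(-8,4,.8) for p in [proj(w,[*f(d),.027],s)]])
h=cross(f1,f2)
for nm,f in dict(fx=lambda d:P(k+d,k-38),fy=lambda d:P(k-38,k+d)).items():
    print(nm,[(round(float(d),1),int(c[int(round(p[1])),int(round(p[0]))].sum())) for d in np.arange(-6,6,.8) for p in [proj(w,[*f(d),z],s)]])
E
python3 n.py
```

```text
21.9667 [ 0.6062 -0.2881  0.0198] 42.36312646112879 [ 0.5665 -0.3272 -1.3632]
round_leaf 0.86 [260.5 242.1] [ 0.6055 -0.2897  0.0043]
right_notch px [249.5435  45.7641]
flat x (array([ 0.6607, -0.279 ]), np.float32(87.36343), np.float64(2.201690918947102e-08), 60) 
flat y (array([ 0.6202, -0.2341]), np.float32(-2.636508), np.float64(2.4424969762313462e-08), 48) yaw -2.636873538871207 home [ 0.6627 -0.2361]
inner_x (array([ 0.6705, -0.2541]), np.float32(-90.74985), np.float64(0.00013371863020626153), 53)
inner_y (array([ 0.6405, -0.2233]), np.float32(177.49997), np.float64(0.00028476802790207407), 34)
front (array([ 0.6215, -0.2109]), np.float32(87.50003), np.float64(9.899789424205394e-09), 60)
notch [ 0.6709 -0.2246]
x [(31, 31, 35), (189, 188, 176), (193, 193, 181), (194, 193, 182), (190, 189, 178), (182, 181, 168), (49, 33, 18), (118, 78, 41), (134, 90, 48), (133, 89, 50), (135, 94, 51), (135, 89, 49), (133, 89, 49)]
y [(114, 115, 103), (113, 112, 104), (109, 108, 98), (111, 111, 101), (107, 107, 98), (51, 33, 24), (118, 79, 43), (159, 109, 62), (159, 110, 64), (160, 112, 65), (159
[... 332 characters left out ...]
, 560), (-4.0, 557), (-3.2, 556), (-2.4, 550), (-1.6, 482), (-0.8, 135), (-0.0, 100), (0.8, 60), (1.6, 185), (2.4, 272), (3.2, 274)]
y [(-8.0, 315), (-7.2, 321), (-6.4, 324), (-5.6, 328), (-4.8, 324), (-4.0, 312), (-3.2, 219), (-2.4, 103), (-1.6, 73), (-0.8, 85), (-0.0, 240), (0.8, 320), (1.6, 334), (2.4, 330), (3.2, 331)]
fx [(-6.0, 90), (-5.2, 108), (-4.4, 98), (-3.6, 87), (-2.8, 225), (-2.0, 483), (-1.2, 548), (-0.4, 550), (0.4, 548), (1.2, 558), (2.0, 562), (2.8, 563), (3.6, 563), (4.4, 570), (5.2, 565)]
fy [(-6.0, 68), (-5.2, 94), (-4.4, 67), (-3.6, 75), (-2.8, 95), (-2.0, 180), (-1.2, 311), (-0.4, 337), (0.4, 335), (1.2, 338), (2.0, 328), (2.8, 329), (3.6, 327), (4.4, 324), (5.2, 322)]
```

{"fn": "jog_arm", "kwargs": {
  "moves": [
    {"slide": [3,0,1],"angular": [0,0,0],"fingers": 0.8},
    {"slide": [6,0,2],"angular": [0,0,0],"fingers": 0.8},
    {"slide": [9,0,3],"angular": [0,0,0],"fingers": 0.8},
    {"slide": [11,0,3.5],"angular": [0,0,0],"fingers": 0.8},
    {"slide": [12.5,0,3.7],"angular": [0,0,0],"fingers": 0.8},
    {"slide": [13.5,0,3.7],"angular": [0,0,0],"fingers": 0.8},
    {"slide": [14,0,3.7],"angular": [0,0,0],"fingers": 0.8},
    {"slide": [14,0,3.7],"angular": [0,0,0],"fingers": 0.8}
  ]
}}

```text
clock: 22.78
tcp_pos: [0.6162, -0.2787, 0.0157]
orientation: [0.001, 0.932, 0.361, -0.0]
wrist_force: [-3.5, -2.5, 5.9]
finger_gap: 0.0285
grip_force: 26.2
```

{"fn": "jog_arm", "kwargs": {
  "moves": [
    {"slide": [0.3,0.3,0],"angular": [0,0,0],"fingers": 0.8},
    {"slide": [0.6,0.6,0],"angular": [0,0,0],"fingers": 0.8},
    {"slide": [0.8,0.8,0],"angular": [0,0,0],"fingers": 0.8},
    {"slide": [0.8,0.8,0],"angular": [0,0,0],"fingers": 0.8}
  ]
}}

```text
clock: 23.12
tcp_pos: [0.6165, -0.2787, 0.0157]
orientation: [0.0, 0.932, 0.361, -0.001]
wrist_force: [-4.6, -1.6, 7.0]
finger_gap: 0.0288
grip_force: 26.4
```

{"fn": "jog_arm", "kwargs": {
  "moves": [
    {"slide": [0.2,0.2,0],"angular": [0,0,0],"fingers": 0.8},
    {"slide": [0.4,0.4,0],"angular": [0,0,0],"fingers": 0.8},
    {"slide": [0.6,0.6,0],"angular": [0,0,0],"fingers": 0.8},
    {"slide": [0.6,0.6,0],"angular": [0,0,0],"fingers": 0.8}
  ]
}}

```text
clock: 23.45
tcp_pos: [0.6174, -0.2785, 0.0157]
orientation: [0.0, 0.932, 0.361, -0.001]
wrist_force: [-4.9, -2.0, 7.8]
finger_gap: 0.0287
grip_force: 26.4
```

The leaf is dragging on the worktop, so I'll raise it a little and feel again.

{"fn": "jog_arm", "kwargs": {
  "moves": [
    {"slide": [0,0,-0.5],"angular": [0,0,0],"fingers": 0.8},
    {"slide": [0,0,-1.1],"angular": [0,0,0],"fingers": 0.8},
    {"slide": [0,0,-1.1],"angular": [0,0,0],"fingers": 0.8}
  ]
}}

```text
clock: 23.7
tcp_pos: [0.6183, -0.2778, 0.0158]
orientation: [-0.0, 0.932, 0.362, 0.0]
wrist_force: [-0.2, -0.0, -0.3]
finger_gap: 0.0288
grip_force: 25.5
```

```bash
python3 n.py | egrep -v "^(x|y) \[\(..., |px|front|inner|notch"
```

```text
23.75 [ 0.6183 -0.2778  0.0158] 42.390952614896705 [ 0.4879 -0.0815  1.4801]
round_leaf 0.65 [258.2 243. ] [ 0.6163 -0.2789  0.0003]
flat x (array([ 0.6743, -0.2688]), np.float32(87.39086), np.float64(6.439023402750277e-09), 59) 
flat y (array([ 0.6323, -0.2238]), np.float32(-2.6090634), np.float64(1.1498528934985194e-09), 57) yaw -2.6090473851032954 home [ 0.6763 -0.2258]
x [(39, 38, 39), (35, 36, 35), (29, 26, 28), (30, 29, 34), (27, 30, 29), (33, 30, 33), (31, 27, 25), (119, 79, 46), (144, 99, 57), (143, 94, 50), (145, 99, 56), (143, 96, 54), (144, 99, 56)]
bisector profile (mm from N): R
[(-30, 63), (-28, 83), (-26, 89), (-24, 99), (-22, 90), (-20, 77), (-18, 55), (-16, 67), (-14, 221), (-12, 359), (-10, 292), (-8, 296), (-6, 290), (-4, 295), (-2, 288), (0, 287), (2, 297)]
x [(-8.0, 83), (-7.2, 103), (-6.4, 112), (-5.6, 101), (-4.8, 90), (-4.0, 86), (-3.2, 94), (-2.4, 70), (-1.6, 69), (-0.8, 91), (-0.0, 83), (0.8, 86), (1.6, 123), (2.4, 290), (3.2, 300)]
y [(-8.0, 453), (-7.2, 455), (-6.4, 442), (-5.6, 393), (-4.8, 396), (-4.0, 491), (-3.2, 574), (-2.4, 579), (-1.6, 488), (-0.8, 128), (-0.0, 167), (0.8, 275), (1.6, 309), (2.4, 312), (3.2, 327)]
fx [(-6.0, 103), (-5.2, 88), (-4.4, 99), (-3.6, 79), (-2.8, 93), (-2.0, 102), (-1.2, 226), (-0.4, 303), (0.4, 307), (1.2, 297), (2.0, 297), (2.8, 289), (3.6, 295), (4.4, 291), (5.2, 291)]
fy [(-6.0, 44), (-5.2, 60), (-4.4, 59), (-3.6, 30), (-2.8, 71), (-2.0, 175), (-1.2, 318), (-0.4, 346), (0.4, 345), (1.2, 359), (2.0, 309), (2.8, 156), (3.6, 97), (4.4, 188), (5.2, 288)]
```

{"fn": "jog_arm", "kwargs": {
  "moves": [
    {"slide": [0.2,0.2,0],"angular": [0,0,0],"fingers": 0.8},
    {"slide": [0.4,0.4,0],"angular": [0,0,0],"fingers": 0.8},
    {"slide": [0.4,0.4,0],"angular": [0,0,0],"fingers": 0.8}
  ]
}}

```text
clock: 24.15
tcp_pos: [0.6185, -0.2781, 0.0158]
orientation: [-0.0, 0.932, 0.361, -0.0]
wrist_force: [0.4, 0.9, 0.2]
finger_gap: 0.0286
grip_force: 25.4
```

{"fn": "jog_arm", "kwargs": {
  "moves": [
    {"slide": [0.2,0.2,0],"angular": [0,0,0],"fingers": 0.8},
    {"slide": [0.4,0.4,0],"angular": [0,0,0],"fingers": 0.8},
    {"slide": [0.4,0.4,0],"angular": [0,0,0],"fingers": 0.8}
  ]
}}

```text
clock: 24.4
tcp_pos: [0.6186, -0.2781, 0.0158]
orientation: [-0.0, 0.932, 0.361, -0.0]
wrist_force: [-2.2, 0.6, 0.3]
finger_gap: 0.0289
grip_force: 25.5
```

{"fn": "jog_arm", "kwargs": {
  "moves": [
    {"slide": [0.2,0.2,0],"angular": [0,0,0],"fingers": 0.8},
    {"slide": [0.4,0.4,0],"angular": [0,0,0],"fingers": 0.8},
    {"slide": [0.4,0.4,0],"angular": [0,0,0],"fingers": 0.8}
  ]
}}

```text
clock: 24.65
tcp_pos: [0.6187, -0.2781, 0.0158]
orientation: [-0.0, 0.932, 0.361, -0.001]
wrist_force: [-5.4, 0.6, 1.7]
finger_gap: 0.0287
grip_force: 25.7
```

Contact in x is at TCP x ≈ 0.6185. I'll back off 0.7 mm and then go along +y.

{"fn": "jog_arm", "kwargs": {
  "moves": [
    {"slide": [-0.5,-0.5,0],"angular": [0,0,0],"fingers": 0.8},
    {"slide": [-0.2,-0.8,0],"angular": [0,0,0],"fingers": 0.8},
    {"slide": [0.1,-1.1,0],"angular": [0,0,0],"fingers": 0.8},
    {"slide": [0.4,-1.4,0],"angular": [0,0,0],"fingers": 0.8},
    {"slide": [0.7,-1.7,0],"angular": [0,0,0],"fingers": 0.8},
    {"slide": [0.9,-1.9,0],"angular": [0,0,0],"fingers": 0.8},
    {"slide": [0.9,-1.9,0],"angular": [0,0,0],"fingers": 0.8}
  ]
}}

```text
clock: 25.23
tcp_pos: [0.6186, -0.2774, 0.016]
orientation: [0.001, 0.933, 0.361, -0.001]
wrist_force: [-5.0, -3.4, 0.1]
finger_gap: 0.0287
grip_force: 25.5
```

{"fn": "jog_arm", "kwargs": {
  "moves": [
    {"slide": [0.2,-0.2,0],"angular": [0,0,0],"fingers": 0.8},
    {"slide": [0.4,-0.4,0],"angular": [0,0,0],"fingers": 0.8},
    {"slide": [0.6,-0.6,0],"angular": [0,0,0],"fingers": 0.8},
    {"slide": [0.6,-0.6,0],"angular": [0,0,0],"fingers": 0.8}
  ]
}}

```text
clock: 25.57
tcp_pos: [0.6186, -0.2766, 0.016]
orientation: [0.001, 0.933, 0.361, -0.001]
wrist_force: [-4.9, -2.9, 0.8]
finger_gap: 0.0289
grip_force: 25.5
```

{"fn": "jog_arm", "kwargs": {
  "moves": [
    {"slide": [0.2,-0.2,0],"angular": [0,0,0],"fingers": 0.8},
    {"slide": [0.4,-0.4,0],"angular": [0,0,0],"fingers": 0.8},
    {"slide": [0.6,-0.6,0],"angular": [0,0,0],"fingers": 0.8},
    {"slide": [0.6,-0.6,0],"angular": [0,0,0],"fingers": 0.8}
  ]
}}

```text
clock: 25.9
tcp_pos: [0.6187, -0.2758, 0.016]
orientation: [0.001, 0.933, 0.361, -0.001]
wrist_force: [-5.2, -3.8, -0.2]
finger_gap: 0.0288
grip_force: 25.5
```

{"fn": "jog_arm", "kwargs": {
  "moves": [
    {"slide": [-0.4,-0.4,0],"angular": [0,0,0],"fingers": 0.8},
    {"slide": [-0.4,-0.4,0],"angular": [0,0,0],"fingers": 0.8},
    {"slide": [-0.2,-0.6,0],"angular": [0,0,0],"fingers": 0.8},
    {"slide": [0,-0.8,0],"angular": [0,0,0],"fingers": 0.8},
    {"slide": [0,-0.8,0],"angular": [0,0,0],"fingers": 0.8}
  ]
}}

```text
clock: 26.32
tcp_pos: [0.6187, -0.274, 0.0161]
orientation: [0.0, 0.932, 0.361, 0.0]
wrist_force: [-3.9, -1.9, 0.1]
finger_gap: 0.0288
grip_force: 25.4
```

{"fn": "jog_arm", "kwargs": {
  "moves": [
    {"slide": [0.2,-0.2,0],"angular": [0,0,0],"fingers": 0.8},
    {"slide": [0.4,-0.4,0],"angular": [0,0,0],"fingers": 0.8},
    {"slide": [0.6,-0.6,0],"angular": [0,0,0],"fingers": 0.8},
    {"slide": [0.6,-0.6,0],"angular": [0,0,0],"fingers": 0.8}
  ]
}}

```text
clock: 26.65
tcp_pos: [0.6188, -0.2731, 0.016]
orientation: [0.0, 0.932, 0.361, 0.0]
wrist_force: [-2.3, -1.7, -0.9]
finger_gap: 0.0288
grip_force: 25.4
```

{"fn": "jog_arm", "kwargs": {
  "moves": [
    {"slide": [0.2,-0.2,0],"angular": [0,0,0],"fingers": 0.8},
    {"slide": [0.4,-0.4,0],"angular": [0,0,0],"fingers": 0.8},
    {"slide": [0.4,-0.4,0],"angular": [0,0,0],"fingers": 0.8}
  ]
}}

```text
clock: 26.9
tcp_pos: [0.6188, -0.2731, 0.0162]
orientation: [0.001, 0.932, 0.361, -0.0]
wrist_force: [-3.7, -4.8, -2.0]
finger_gap: 0.0289
grip_force: 25.3
```

{"fn": "jog_arm", "kwargs": {
  "moves": [
    {"slide": [0.2,-0.2,0],"angular": [0,0,0],"fingers": 0.8},
    {"slide": [0.4,-0.4,0],"angular": [0,0,0],"fingers": 0.8},
    {"slide": [0.4,-0.4,0],"angular": [0,0,0],"fingers": 0.8}
  ]
}}

```text
clock: 27.15
tcp_pos: [0.6188, -0.273, 0.0162]
orientation: [0.001, 0.933, 0.361, -0.0]
wrist_force: [-3.2, -5.5, -1.1]
finger_gap: 0.0287
grip_force: 25.4
```

```bash
python3 n.py | egrep -v "^(x|y) \[\(..., |px|front|inner|notch"
```

```text
27.2 [ 0.6188 -0.2731  0.0162] 42.332069596747615 [-3.8777 -4.3513 -0.7993]
round_leaf 0.74 [255.8 242.8] [ 0.616  -0.2731  0.0007]
flat x (array([ 0.6743, -0.2641]), np.float32(87.33321), np.float64(7.403721588942135e-08), 54) 
flat y (array([ 0.6329, -0.2181]), np.float32(-2.669544), np.float64(1.0802192990967066e-07), 56) yaw -2.6679304032523845 home [ 0.6764 -0.2201]
x [(26, 24, 23), (25, 25, 27), (26, 27, 27), (71, 69, 69), (129, 128, 116), (206, 204, 197), (205, 203, 195), (135, 91, 48), (144, 94, 55), (145, 98, 55), (142, 96, 53), (143, 97, 54), (144, 98, 55)]
y [(20, 20, 19), (6, 13, 4), (149, 148, 137), (151, 151, 140), (160, 160, 149), (194, 194, 180), (80, 56, 35), (147, 97, 51), (150, 102, 55), (153, 105, 59), (152, 104, 58), (170, 118, 65), (171, 118, 68)]
bisector profile (mm from N): R
[(-30, 85), (-28, 86), (-26, 78), (-24, 82), (-22, 87), (-20, 85), (-18, 56), (-16, 71), (-14, 63), (-12, 45), (-10, 287), (-8, 297), (-6, 299), (-4, 300), (-2, 286), (0, 295), (2, 376)]
x [(-8.0, 80), (-7.2, 80), (-6.4, 94), (-5.6, 324), (-4.8, 359), (-4.0, 373), (-3.2, 445), (-2.4, 552), (-1.6, 608), (-0.8, 606), (-0.0, 603), (0.8, 323), (1.6, 200), (2.4, 274), (3.2, 300)]
y [(-8.0, 434), (-7.2, 431), (-6.4, 514), (-5.6, 443), (-4.8, 409), (-4.0, 469), (-3.2, 472), (-2.4, 568), (-1.6, 589), (-0.8, 559), (-0.0, 171), (0.8, 284), (1.6, 302), (2.4, 312), (3.2, 309)]
fx [(-6.0, 111), (-5.2, 97), (-4.4, 102), (-3.6, 80), (-2.8, 83), (-2.0, 118), (-1.2, 261), (-0.4, 288), (0.4, 293), (1.2, 283), (2.0, 283), (2.8, 299), (3.6, 286), (4.4, 284), (5.2, 297)]
fy [(-6.0, 54), (-5.2, 60), (-4.4, 64), (-3.6, 66), (-2.8, 56), (-2.0, 77), (-1.2, 145), (-0.4, 264), (0.4, 292), (1.2, 299), (2.0, 296), (2.8, 302), (3.6, 295), (4.4, 298), (5.2, 294)]
```

Both faces are in contact, and the picture shows black leaf running straight into wood along the whole curve. I'll lower it onto the worktop, hold the press and release.

{"fn": "jog_arm", "kwargs": {
  "moves": [
    {"slide": [0,0,0.3],"angular": [0,0,0],"fingers": 0.8},
    {"slide": [0,0,0.6],"angular": [0,0,0],"fingers": 0.8},
    {"slide": [0.2,0,0.8],"angular": [0,0,0],"fingers": 0.8},
    {"slide": [0.2,0,0.8],"angular": [0,0,0],"fingers": 0.8},
    {"slide": [0.2,0,0.8],"angular": [0,0,0],"fingers": 0.8},
    {"slide": [0.2,0,0.8],"angular": [0,0,0],"fingers": 0.8},
    {"slide": [0.2,0,0.8],"angular": [0,0,0],"fingers": 0.8},
    {"slide": [0.2,0,0.8],"angular": [0,0,0],"fingers": 0.8},
    {"slide": [0.2,0,0.8],"angular": [0,0,0],"fingers": 0.8},
    {"slide": [0.2,0,0.8],"angular": [0,0,0],"fingers": 0.8}
  ]
}}

```text
clock: 28.18
tcp_pos: [0.6188, -0.2731, 0.0158]
orientation: [0.001, 0.933, 0.361, -0.0]
wrist_force: [-4.3, -5.3, 1.9]
finger_gap: 0.0289
grip_force: 25.7
```

{"fn": "jog_arm", "kwargs": {
  "squeeze": 20,
  "moves": [
    {"slide": [-0.5,0,0],"angular": [0,0,0],"fingers": 0.8},
    {"slide": [-0.5,0,0],"angular": [0,0,0],"fingers": 0.55},
    {"slide": [-0.5,0,0],"angular": [0,0,0],"fingers": 0.5},
    {"slide": [-0.5,0,0],"angular": [0,0,0],"fingers": 0.45},
    {"slide": [-0.5,0,0],"angular": [0,0,0],"fingers": 0.4},
    {"slide": [-0.5,0,-1],"angular": [0,0,0],"fingers": 0.4}
  ]
}}

```text
clock: 28.68
tcp_pos: [0.6187, -0.2717, 0.0161]
orientation: [-0.0, 0.932, 0.362, 0.0]
wrist_force: [-0.1, -0.9, 1.0]
finger_gap: 0.0511
grip_force: 0.0
```

```bash
python3 n.py | egrep -v "^(x|y) \[\(..., |px|front|inner|notch"
```

```text
28.7333 [ 0.6188 -0.2718  0.0164] 42.40010672119834 [-0.1725 -0.4726  0.6251]
round_leaf 0.58 [259.  241.6] [ 0.6178 -0.2727  0.0009]
flat x (array([ 0.6743, -0.2628]), np.float32(87.40038), np.float64(1.7275622372084634e-08), 52) 
flat y (array([ 0.6328, -0.2183]), np.float32(-2.5993428), np.float64(3.947718809616784e-08), 60) yaw -2.599893278801659 home [ 0.6763 -0.2203]
x [(29, 25, 31), (27, 29, 28), (29, 27, 30), (83, 80, 74), (138, 137, 126), (204, 204, 191), (201, 200, 188), (136, 93, 52), (145, 99, 56), (141, 96, 52), (142, 96, 53), (144, 98, 54), (142, 96, 52)]
y [(22, 21, 22), (17, 15, 16), (96, 97, 89), (166, 165, 153), (155, 154, 143), (195, 194, 181), (122, 118, 104), (151, 102, 61), (147, 100, 56), (149, 100, 54), (146, 96, 53), (148, 99, 55), (167, 114, 66)]
bisector profile (mm from N): R
[(-30, 85), (-28, 81), (-26, 78), (-24, 72), (-22, 55), (-20, 79), (-18, 51), (-16, 38), (-14, 51), (-12, 64), (-10, 280), (-8, 286), (-6, 296), (-4, 288), (-2, 294), (0, 272), (2, 357)]
x [(-8.0, 86), (-7.2, 90), (-6.4, 127), (-5.6, 336), (-4.8, 369), (-4.0, 401), (-3.2, 527), (-2.4, 579), (-1.6, 598), (-0.8, 595), (-0.0, 589), (0.8, 311), (1.6, 203), (2.4, 281), (3.2, 297)]
y [(-8.0, 282), (-7.2, 496), (-6.4, 424), (-5.6, 445), (-4.8, 441), (-4.0, 452), (-3.2, 410), (-2.4, 488), (-1.6, 581), (-0.8, 552), (-0.0, 344), (0.8, 265), (1.6, 303), (2.4, 306), (3.2, 305)]
fx [(-6.0, 77), (-5.2, 72), (-4.4, 98), (-3.6, 94), (-2.8, 100), (-2.0, 105), (-1.2, 261), (-0.4, 290), (0.4, 291), (1.2, 292), (2.0, 303), (2.8, 293), (3.6, 290), (4.4, 296), (5.2, 292)]
fy [(-6.0, 45), (-5.2, 44), (-4.4, 58), (-3.6, 52), (-2.8, 150), (-2.0, 261), (-1.2, 287), (-0.4, 288), (0.4, 289), (1.2, 287), (2.0, 292), (2.8, 288), (3.6, 301), (4.4, 283), (5.2, 299)]
```

{"fn": "jog_arm", "kwargs": {
  "moves": [
    {"slide": [0,0,-8],"angular": [0,0,0],"fingers": 0.4},
    {"slide": [0,0,-30],"angular": [0,0,0],"fingers": 0.3},
    {"slide": [0,0,-65],"angular": [0,0,0],"fingers": 0},
    {"slide": [-20,0,-100],"angular": [0,0,0],"fingers": 0},
    {"slide": [-50,0,-130],"angular": [0,0,0],"fingers": 0},
    {"slide": [-60,0,-160],"angular": [0,0,0],"fingers": 0},
    {"slide": [-60,0,-160],"angular": [0,0,0],"fingers": 0},
    {"slide": [-60,0,-160],"angular": [0,0,0],"fingers": 0}
  ]
}}

```text
clock: 29.55
tcp_pos: [0.575, -0.3142, 0.1799]
orientation: [0.003, 0.933, 0.361, 0.002]
wrist_force: [0.6, -0.2, -1.5]
finger_gap: 0.0855
grip_force: 0.0
```

```bash
python3 - <<'E'
from h import *
np.set_printoptions(precision=4,suppress=True)
s,w=shot(); T=s["tcp_pos"]; print(s["clock"],T,s["qvel"].round(3))
for n in ["round_leaf","round_home"]:
    for k in tip_of(n,w)[:1]: print(n,k["p"],at(w,k["point"],0,s))
im=rect(w,s,.008,.56,.70,-.34,-.19,.0005); d=(im.max(2)<60).astype(np.uint8)
n,l,st,c=cv2.connectedComponentsWithStats(d); i=1+st[1:,4].argmax(); print(st[i],c[i])
m=cv2.moments((l==i).astype(np.uint8),True); print("axis in picture",np.degrees(.5*np.arctan2(2*m["mu11"],m["mu20"]-m["mu02"])))
t=read_camera("top")
for nm in ["hollow_leaf","hollow_home","round_leaf","round_home","upstand"]:
    for k in tip_of(nm,t)[:1]: print(nm,k["p"],at(t,k["point"],0))
E
```

```text
29.6 [ 0.5744 -0.3132  0.1777] [ 0.015  0.033 -0.037 -0.006  0.     0.   ]
round_leaf 0.84 [ 0.615  -0.2751  0.    ]
round_home 0.57 [ 0.674  -0.2218  0.    ]
[   52    46   179   181 16545] [131.8943 125.0295]
axis in picture 46.735941411482415
hollow_leaf 0.72 [0.6078 0.2719 0.    ]
hollow_home 0.93 [0.6443 0.238  0.    ]
round_leaf 0.59 [ 0.6201 -0.279   0.    ]
round_home 0.85 [ 0.6792 -0.22    0.    ]
upstand 0.86 [ 0.785  -0.0289  0.    ]
```

Both leaves lie where the geometry says: the distance between their home points is (34.9, −458) mm, against (35, −457) mm expected. I'll hand in.

```bash
python3 -c "
from workcell import *
print(hand_in())"
```

```text
the job is handed in; nothing more can be done
None
```

The job is handed in at about 30 s on the robot's clock: the hollow leaf lies home on the left board's corner and the round leaf in the right board's notch, each pressed at about 6–7 N for at least half a second; the curves were picked by camera, so the other corner and notch were not touched.

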